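# Pack the dipole centre block into the pinned tray stack

### The arm

A 7-joint arm with a two-finger parallel gripper is mounted at the origin on the work surface. World frame = base frame: x ahead of the robot, y to its left, z up, the work surface at z = 0. Lengths are in mm, angles in rad, forces in N, time in s.
With the tool pointing down it reaches from about 400 to 875 mm from the base axis. Payload 4.4 kg.
Tool frame: the origin (TCP) lies midway between the tips of the shut fingers; the grasp point (between the pads) lies 19 mm behind it; z points along the fingers, y is the line along which they close (so a half turn about z gives the same grasp; the last joint's range is limited). The gripper opens to 85 mm and grips with 20 to 120 N. Pads are 22 mm wide; open, the fingers measure 114 mm over their backs; the gripper's body (76 mm by 85 mm) begins 54 mm behind the grasp point. The pads swing forward as they close: fully open they stand 13 mm farther back than shut.
Start: joints at [-0.066, 0.628, 0.038, 1.517, -0.027, 0.996, -0.02], TCP at [650.014, 0.027, 231.313] pointing down, gripper open.
Joint ranges: [-3.06, 3.06], [-0.37, 2.12], [-1.25, 1.32], [0.18, 2.47], [-1.1, 4.24], [0.23, 1.98], [-2.94, 2.94]. Speed limits (rad/s): [2.57, 2.57, 3.14, 3.14, 3.14, 3.14, 3.14].

### API

Orientations are given as [roll, pitch, yaw] about the fixed x, y, z axes, in that order (R = Rz(yaw) Ry(pitch) Rx(roll)).
In Python, from cell import ctrl, get_image, get_calibration gives the robot as it stands.
- The arm moves only by the shell command python3 -m creep 'ROWS'. ROWS is JSON, a list of rows, each an object of numbers: "dx", "dy", "dz": the shift along the world's x, y, z normalised to -1 to 1, where 1 is 0.4 m; "rx", "ry", "rz": the turn, a rotation vector about the world's x, y, z normalised to -1 to 1, where 1 is 2 pi rad; "grip": the closure, from -1 (fully open) to 1 (shut). A call has exactly 5 rows; each row is the pose to reach, as a shift and turn from the pose commanded when the call began, turning the shorter way round; what a row does not reach only later rows make up. A row lasts 1/8 s, in which the tool goes at most 62.5 mm and 10.7 degrees, less where a joint would pass 70% of its speed; a pose out of reach is approached as far as the arm can. A call with a number of a shift or a turn outside -1 to 1 is refused whole. A call with a gripper value outside its range is refused whole. The fingers move at their own pace and stop on an object; the grip force is fixed at half the most. Time passes only in rows, so rows that repeat a pose let the fingers close, or fill a call up. It gives the time, the measured TCP pose, the force, the opening and the grip force at its end, in the units of the state.
- ctrl.read_state(): the state, without advancing time (a new reading comes with each control period).
- get_image(name): name is "scene" or "side" or "wrist"; returns the picture (420x560x3 uint8, red, green, blue); there is no depth.
- get_calibration(name): a dict with "mtx" (3x3 intrinsics, pixels), "distortion" ([k1, k2, p1, p2, k3] as OpenCV has them; the pictures are not rectified), "world_from_camera" (4x4, takes a point from camera to world coordinates). Camera axes: x right, y down, z forward; pixel columns grow to the right and rows downward; lengths in mm; the calibration is good to about 2 mm. A picture is of the moment at which its call begins: read the wrist's pose just before it. get_calibration takes no time and is no camera call; for the wrist camera it gives the pose at the moment of the call.
- ctrl.finish_job(): hands the job in; it is judged then, once.
The state is a dict: "clock": time; "qpos": joint angles; "qd": joint speeds; "tau": joint torques, N m; "eef_pos": TCP position; "tool_rot": TCP orientation; "force": force on the tool from outside, world axes, zero at the start; "torque": the same for the moment, N m; "width": finger opening in mm; "gripper_force": force on a finger pad.
Only numpy, scipy, OpenCV 4.12 (cv2) and the standard library are available. Lean on these libraries where they do the work, as an engineer would, in place of code of your own. Each camera call takes 0.05 s, during which the arm holds its last target. There are 200 camera calls.

### The job

Pack away the antenna parts, in this order: seat the deep undivided tray on the black base, lift the brass centre block out of the vise and set it inside that tray, stack the tray with one divider on top, and last the tray with crossed dividers on top of that. Every tray must go fully home, its corner pins down in the sockets below. Leave the heat sink, the spreader and the crimping tool where they lie.

Things in the scene. Friction and masses are not known exactly. Their poses are not given: they have to be found in the camera images.
- base: Black steel stacking base, fixed: block 124 (x) by 60 (y) by 16 mm high on a 142 x 74 x 4 mm flange, with four 13 mm square corner sockets, 11 deep, at x +-52.5, y +-20.5 mm. Origin: centre of its underside on the table. A tray fully home lies flat on its top, tray origin 8 mm above this origin; either way round.
- deep_tray: Aluminium deep undivided tray, black rubber floor, 124 (x) by 60 (y) mm, 3 mm walls; stands on four round-ended 7 mm pins, 8 long; 13 mm square sockets, 12 deep, in the rim corners; both at x +-52.5, y +-20.5. Origin: centre, level with the pin tips. Grip across the 60 mm at mid length. Bottom at z 8, inner floor 11, rim 52 mm; floor clear 86 (x) by 54 (y). Tray home on it: origin 44 mm higher.
- half_tray: Aluminium shallow tray, black rubber floor, one divider (two compartments), 124 (x) by 60 (y) mm, 3 mm walls; stands on four round-ended 7 mm pins, 8 long; 13 mm square sockets, 12 deep, in the rim corners; both at x +-52.5, y +-20.5. Origin: centre, level with the pin tips. Grip across the 60 mm at mid length. Bottom at z 8, floor 11, rim 38 mm. A tray home on it has its origin 30 mm higher.
- quarter_tray: Aluminium shallow tray, black rubber floor, crossed dividers (four compartments), 124 (x) by 60 (y) mm, 3 mm walls; stands on four round-ended 7 mm pins, 8 long; 13 mm square sockets, 12 deep, in the rim corners; both at x +-52.5, y +-20.5. Origin: centre, level with the pin tips. Grip across the 60 mm at mid length. Bottom at z 8, floor 11, rim 38 mm.
- centre_block: Brass dipole centre block, 36 (x) by 24 (y) by 30 (z) mm, 0.22 kg, two screw heads and a hole on top. Origin: centre of its underside, z up. At the start it stands in the slack jaws of the vise, its long side along the jaws, its top 18 mm above them; it lifts straight out. Grip it across its 36 mm length, above the jaws.
- vise: Small blue swivel vise fixed to the board (its place varies): round foot 72 mm across, steel jaws 50 mm long (x), tops at z = 62 mm, 28 mm apart in y (not clamped), block rests between them at z = 50 mm; body 56 mm wide in y, screw and cross handle out to y = +50 mm. Origin: centre of the foot on the table.
- heat_sink: Bystander: green finned heat sink 60 x 50 x 28 mm, loose, beyond the work. Origin: centre of its underside.
- spreader: Bystander: white nylon antenna spreader, a bar 150 (x) by 18 (y) by 10 mm, loose, beyond the work. Origin: centre of its underside.
- crimper: Bystander: chrome crimping tool about 200 (x) by 65 (y) by 17 mm lying flat, loose, beyond the work; jaws at +x. Origin: at mid length, on the table.
- iron_stand: Bystander: cool soldering iron in a coiled steel stand, fixed; foot 100 x 80 mm, iron rises towards its +x to 175 mm above the table and 170 mm from the origin. Origin: centre of the foot on the table.
Mind the look-alikes: they are no part of the job. What is shaped like the deep_tray but red or turquoise is not meant. Leave any red look-alike of the half_tray alone.

How it is judged (in metres and radians):
On the way, in this order (a step that is already met when the one before it is completed fails the run):
1. the deep undivided tray is home on the base and let go (horizontal distance between deep_tray and base below 0.006 m and z of deep_tray in the frame of base between 0.005 and 0.011 m and angle between the x axis of deep_tray and the x axis of base, either way round below 0.08 rad and angle between deep_tray's own z axis and vertical below 0.05 rad and contact force between the fingers and deep_tray below 0.3 N), for 0.2 s.
2. the brass block lies inside the deep tray, let go, tray still home (horizontal distance between deep_tray and base below 0.006 m and z of deep_tray in the frame of base between 0.005 and 0.011 m and angle between the x axis of deep_tray and the x axis of base, either way round below 0.08 rad and angle between deep_tray's own z axis and vertical below 0.05 rad and x of centre_block in the frame of deep_tray between -0.045 and 0.045 m and y of centre_block in the frame of deep_tray between -0.027 and 0.027 m and z of centre_block in the frame of deep_tray between 0.008 and 0.045 m and contact force between the fingers and centre_block below 0.3 N), for 0.2 s.
3. the one-divider tray is home on the deep tray and let go (horizontal distance between deep_tray and base below 0.006 m and z of deep_tray in the frame of base between 0.005 and 0.011 m and angle between the x axis of deep_tray and the x axis of base, either way round below 0.08 rad and angle between each of deep_tray, half_tray's own z axis and vertical below 0.05 rad and x of centre_block in the frame of deep_tray between -0.045 and 0.045 m and y of centre_block in the frame of deep_tray between -0.027 and 0.027 m and z of centre_block in the frame of deep_tray between 0.008 and 0.045 m and horizontal distance between half_tray and deep_tray below 0.006 m and z of half_tray in the frame of deep_tray between 0.041 and 0.047 m and angle between the x axis of half_tray and the x axis of deep_tray, either way round below 0.08 rad and contact force between the fingers and half_tray below 0.3 N), for 0.2 s.
4. the crossed-divider tray is home on the one-divider tray and let go (horizontal distance between deep_tray and base below 0.006 m and z of deep_tray in the frame of base between 0.005 and 0.011 m and angle between the x axis of deep_tray and the x axis of base, either way round below 0.08 rad and angle between each of deep_tray, half_tray, quarter_tray's own z axis and vertical below 0.05 rad and x of centre_block in the frame of deep_tray between -0.045 and 0.045 m and y of centre_block in the frame of deep_tray between -0.027 and 0.027 m and z of centre_block in the frame of deep_tray between 0.008 and 0.045 m and horizontal distance between half_tray and deep_tray below 0.006 m and z of half_tray in the frame of deep_tray between 0.041 and 0.047 m and angle between the x axis of half_tray and the x axis of deep_tray, either way round below 0.08 rad and horizontal distance between quarter_tray and half_tray below 0.006 m and z of quarter_tray in the frame of half_tray between 0.027 and 0.033 m and angle between the x axis of quarter_tray and the x axis of half_tray, either way round below 0.08 rad and contact force between the fingers and quarter_tray below 0.3 N), for 0.2 s.
At the end, for the whole second after the job is handed in: Deep tray on the base, one-divider tray on it, crossed-divider tray on top, each within 6 mm sideways, 3 mm in height and 0.08 rad (either way round) of fully home on the one below and within 0.05 rad of level; brass block inside the deep tray; all at rest (horizontal distance between deep_tray and base below 0.006 m and z of deep_tray in the frame of base between 0.005 and 0.011 m and angle between the x axis of deep_tray and the x axis of base, either way round below 0.08 rad and angle between each of deep_tray, half_tray, quarter_tray's own z axis and vertical below 0.05 rad and x of centre_block in the frame of deep_tray between -0.045 and 0.045 m and y of centre_block in the frame of deep_tray between -0.027 and 0.027 m and z of centre_block in the frame of deep_tray between 0.008 and 0.045 m and horizontal distance between half_tray and deep_tray below 0.006 m and z of half_tray in the frame of deep_tray between 0.041 and 0.047 m and angle between the x axis of half_tray and the x axis of deep_tray, either way round below 0.08 rad and horizontal distance between quarter_tray and half_tray below 0.006 m and z of quarter_tray in the frame of half_tray between 0.027 and 0.033 m and angle between the x axis of quarter_tray and the x axis of half_tray, either way round below 0.08 rad and linear speed of each of deep_tray, centre_block, half_tray, quarter_tray below 0.02 m/s and angular speed of each of deep_tray, centre_block, half_tray, quarter_tray below 0.2 rad/s); the robot touches nothing.
It fails at once if heat sink, spreader or crimping tool moved more than 20 mm (distance of any of heat_sink, spreader, crimper from where it was at the start of the episode above 0.02 m).
It also fails if it takes over 125 s, if anything falls off the work surface, if the arm or the gripper's body presses on something with over 40 N, if the wrist force passes 120 N, or if a joint passes its speed limit or range.

## Working session

There is one attempt and no reset: what is moved stays moved. The work goes in short steps, Python scripts to look and compute and a shell command to move; the robot and the scene stay as the last step left them, time stands still between calls to the robot, and variables do not carry over. Pictures are saved under pics/ and viewed, at most 14 in all, crops included, and the job is handed in when it is done.

```bash
mkdir -p pics; ls; python3 - <<'E'
from cell import ctrl,get_image,get_calibration
import cv2,numpy as np
for n in ["scene","side","wrist"]:
    c=get_calibration(n);im=get_image(n)
    print(n,c["mtx"][0][0],np.round(np.array(c["world_from_camera"]),2).tolist())
    cv2.imwrite(f"pics/{n}0.png",cv2.resize(im[:,:,::-1],(800,600),interpolation=cv2.INTER_CUBIC))
print(ctrl.read_state())
E
```

```text
pics
scene 439.5804410245575 [[0.71, 0.5, -0.48, 1080.06], [0.7, -0.52, 0.5, -651.02], [0.0, -0.69, -0.72, 868.67], [0.0, 0.0, 0.0, 1.0]]
side 432.2581270670234 [[0.76, -0.47, 0.44, -60.59], [-0.65, -0.56, 0.52, -755.7], [0.0, -0.68, -0.73, 1031.38], [0.0, 0.0, 0.0, 1.0]]
wrist 366.8649349794495 [[1.0, 0.0, -0.0, 651.2], [0.0, -0.96, -0.29, 74.51], [-0.0, 0.29, -0.96, 372.7], [0.0, 0.0, 0.0, 1.0]]
{'clock': 0.15, 'qpos': array([-0.06577038,  0.62912885,  0.03846195,  1.51810682, -0.02699758,
        0.99631569, -0.01996045]), 'qd': array([-5.41912357e-06, -2.37525317e-03,  1.01063395e-03, -4.29496666e-03,
        7.22408192e-04, -1.17391959e-03,  5.96580817e-04]), 'tau': array([ 2.19518879e-03, -5.63800478e+01,  1.22790758e+00, -1.93650573e+01,
        1.11919764e-02,  7.40401709e-03, -1.44664841e-05]), 'eef_pos': array([6.49537347e+02, 5.56758888e-03, 2.30613787e+02]), 'tool_rot': array([-3.14015224e+00,  1.58703402e-05,  1.57079733e+00]), 'force': array([ 0.37212081, -0.05784299, -0.07167985]), 'torque': array([ 0.02357198, -0.01114616, -0.01108758]), 'gripper_force': 0.0, 'width': 85.06163129309881}
```

View pics/scene0.png

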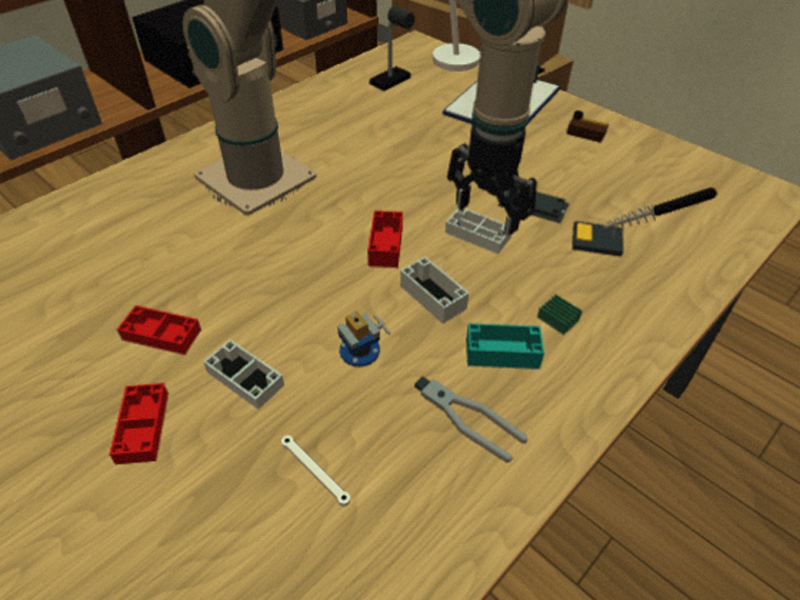

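View pics/side0.png

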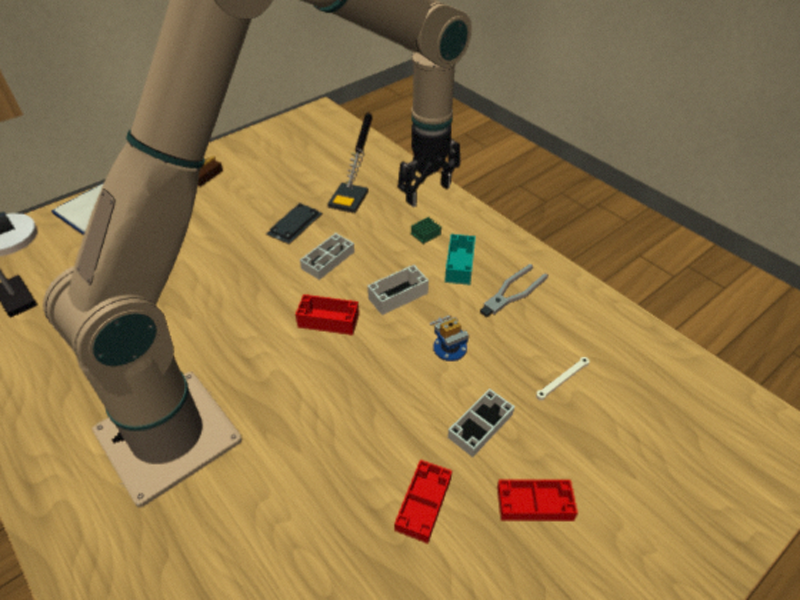

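Scene view candidates:
- **Grey trays:** deep at (434,288), one divider at (244,373) and crossed dividers at (478,228).
- **Look-alikes:** red deep at (386,238), turquoise deep at (505,346), red one-divider trays at (160,330) and (139,422).
- **Base and vise:** black base at (545,205), partly hidden, and at side (294,222). Vise at (360,335).

Only the aluminium ones fit the description. I'll get coarse positions next and look at the wrist view.

```bash
cat > h.py <<'E'
import cv2,numpy as np
from cell import ctrl,get_image,get_calibration
def proj(P,c):
    M=np.linalg.inv(np.array(c["world_from_camera"]))
    return cv2.projectPoints(np.array(P,float).reshape(-1,1,3),cv2.Rodrigues(M[:3,:3])[0],M[:3,3],np.array(c["mtx"]),np.array(c["distortion"]))[0][:,0]
def ray(px,z,c):
    "source pixel -> world point at height z"
    T=np.array(c["world_from_camera"]);u=cv2.undistortPoints(np.array(px,float).reshape(-1,1,2),np.array(c["mtx"]),np.array(c["distortion"]))[:,0]
    d=np.c_[u,np.ones(len(u))]@T[:3,:3].T
    return T[:3,3]+d*((z-T[2,3])/d[:,2])[:,None]
E
python3 - <<'E'
from h import *
s=get_calibration("scene");d=get_calibration("side")
for n,a,b,z in [("deep",(434,284),(398,284),52),("half",(244,370),(482,418),38),("quarter",(478,225),(328,250),38),("base",None,(295,222),16),("vise",(359,328),(451,330),70),("heat",(560,308),(426,227),28),("iron",(598,238),(348,198),5)]:
    for p,c in((a,s),(b,d)):
        if p: print(n,ray(np.array(p)*.7,z,c)[0].round())
print(np.array(get_calibration("wrist")["distortion"]))
E
```

```text
deep [567. -14.  52.]
deep [557. -11.  52.]
half [ 468. -371.   38.]
half [ 460. -371.   38.]
quarter [509. 189.  38.]
quarter [512. 195.  38.]
base [522. 356.  16.]
vise [ 558. -194.   70.]
vise [ 544. -196.   70.]
heat [757. 119.  28.]
heat [755. 116.  28.]
iron [692. 364.   5.]
iron [693. 361.   5.]
[-0.06957119  0.          0.          0.          0.        ]
```

View pics/wrist0.png

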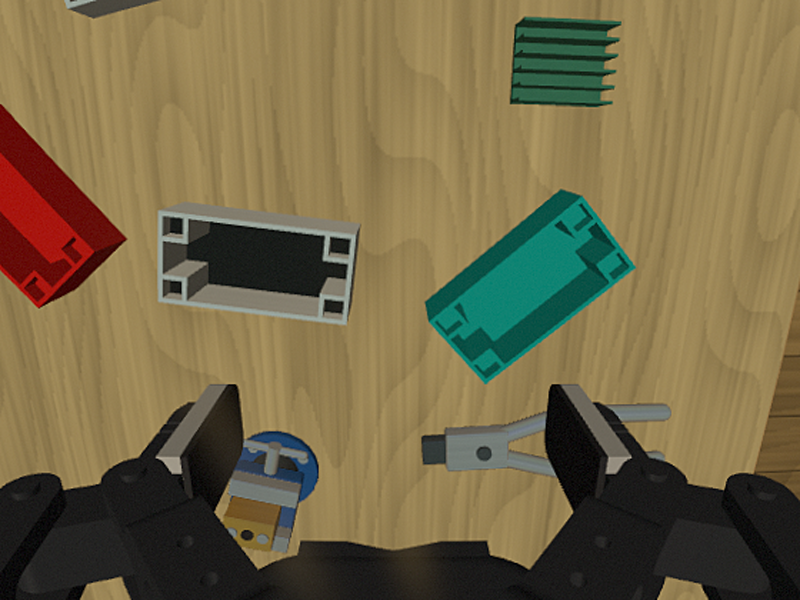

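Wrist view (800 px): deep grey tray rim corners at (158,211), (359,226), (347,323) and (158,302). The vise block top is at (250,535) and the turquoise and red decoys sit on either side. Next I look over the base and the quarter tray.

```bash
python3 -m creep '[{"dx":-0.325,"dy":0.75,"grip":-1},{"dx":-0.325,"dy":0.75,"grip":-1},{"dx":-0.325,"dy":0.75,"grip":-1},{"dx":-0.325,"dy":0.75,"grip":-1},{"dx":-0.325,"dy":0.75,"grip":-1}]'; python3 -m creep '[{"grip":-1},{"grip":-1},{"grip":-1},{"grip":-1},{"grip":-1}]'
cat >> h.py <<'E'
def fit(px,z,c,hx=62,hy=30):
    "px: display(800) pixels of corners (-x+y),(+x+y),(+x-y),(-x-y) -> x,y,yaw,residuals"
    W=ray(np.array(px)*.7,z,c)[:,:2];L=np.array([(-hx,hy),(hx,hy),(hx,-hy),(-hx,-hy)],float)
    A=W-W.mean(0);t=np.arctan2((L[:,0]*A[:,1]-L[:,1]*A[:,0]).sum(),(L*A).sum())
    R=np.array([[np.cos(t),-np.sin(t)],[np.sin(t),np.cos(t)]])
    return W.mean(0).round(1),round(t,4),(A-L@R.T).round(1).tolist()
def shot(name,cam="wrist",crop=None):
    c=get_calibration(cam);im=get_image(cam)[:,:,::-1]
    import pickle;pickle.dump(c,open(f"pics/{name}.pkl","wb"))
    cv2.imwrite(f"pics/{name}_raw.png",im)
    if crop: x,y,w,h=crop;im=im[y:y+h,x:x+w]
    cv2.imwrite(f"pics/{name}.png",cv2.resize(im,(800,600),interpolation=cv2.INTER_CUBIC));return c
E
python3 - <<'E'
from h import *
shot("base1")
# deep pose from the start picture: rebuild calibration
c=get_calibration("wrist");c["world_from_camera"]=np.array([[1,0,0,651.2],[0,-.9563,-.2924,74.51],[0,.2924,-.9563,372.7],[0,0,0,1.]])
print(fit([(158,211),(359,226),(347,323),(158,302)],52,c))
print(ray(np.array([(224,506),(284,514),(272,552)])*.7,80,c).round())
print(ctrl.read_state()["eef_pos"],np.array(get_calibration("wrist")["world_from_camera"]).round(4).tolist())
E
```

```text
(array([563.6,  -5.4]), np.float64(-0.1047), [[0.3, -0.6], [1.7, 2.4], [-1.0, -1.5], [-1.0, -0.2]])
[[ 536. -166.   80.]
 [ 577. -172.   80.]
 [ 566. -205.   80.]]
[6.49630531e+02 5.50576242e-02 2.30744325e+02] [[1.0, 0.0012, -0.0015, 651.3138], [0.0007, -0.9568, -0.2909, 74.5058], [-0.0018, 0.2909, -0.9568, 372.9526], [0.0, 0.0, 0.0, 1.0]]$[0]: bad value
$[0]: bad value
```

View pics/base1.png

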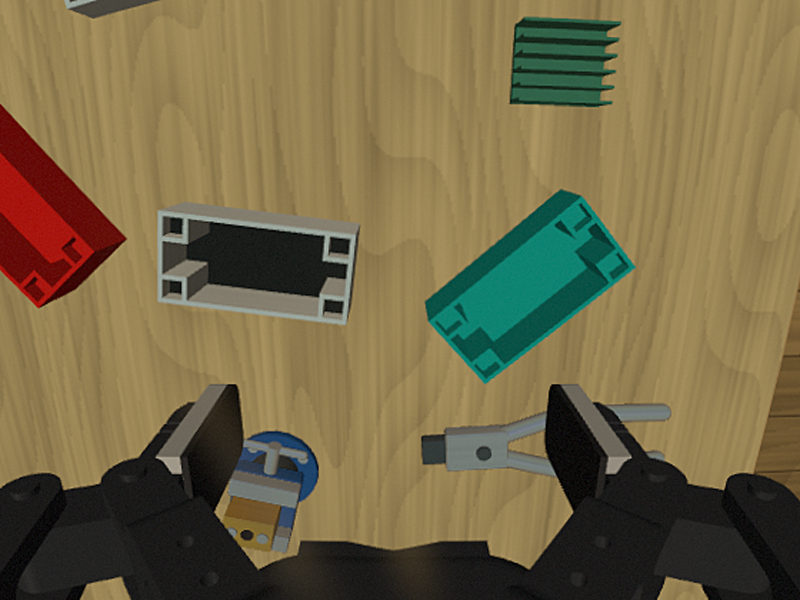

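The move was refused, so the picture shows the same view as before. All seven keys are probably needed in each row.

```bash
python3 -m creep '[{"dx":-0.325,"dy":0.75,"dz":0,"rx":0,"ry":0,"rz":0,"grip":-1},{"dx":-0.325,"dy":0.75,"dz":0,"rx":0,"ry":0,"rz":0,"grip":-1},{"dx":-0.325,"dy":0.75,"dz":0,"rx":0,"ry":0,"rz":0,"grip":-1},{"dx":-0.325,"dy":0.75,"dz":0,"rx":0,"ry":0,"rz":0,"grip":-1},{"dx":-0.325,"dy":0.75,"dz":0,"rx":0,"ry":0,"rz":0,"grip":-1}]'&& python3 -m creep '[{"dx":0,"dy":0,"dz":0,"rx":0,"ry":0,"rz":0,"grip":-1},{"dx":0,"dy":0,"dz":0,"rx":0,"ry":0,"rz":0,"grip":-1},{"dx":0,"dy":0,"dz":0,"rx":0,"ry":0,"rz":0,"grip":-1},{"dx":0,"dy":0,"dz":0,"rx":0,"ry":0,"rz":0,"grip":-1},{"dx":0,"dy":0,"dz":0,"rx":0,"ry":0,"rz":0,"grip":-1}]' && python3 -c '
from h import *
shot("base2")'
```

```text
clock: 0.82
eef_pos: [524.8, 288.4, 231.3]
tool_rot: [3.141, -0.0, 1.571]
force: [1.2, -0.1, 0.4]
width: 85.1
gripper_force: 0.0
clock: 1.45
eef_pos: [526.2, 285.8, 231.3]
tool_rot: [3.142, 0.0, 1.569]
force: [0.2, -0.6, -0.0]
width: 85.8
gripper_force: 0.0
```

View pics/base2.png

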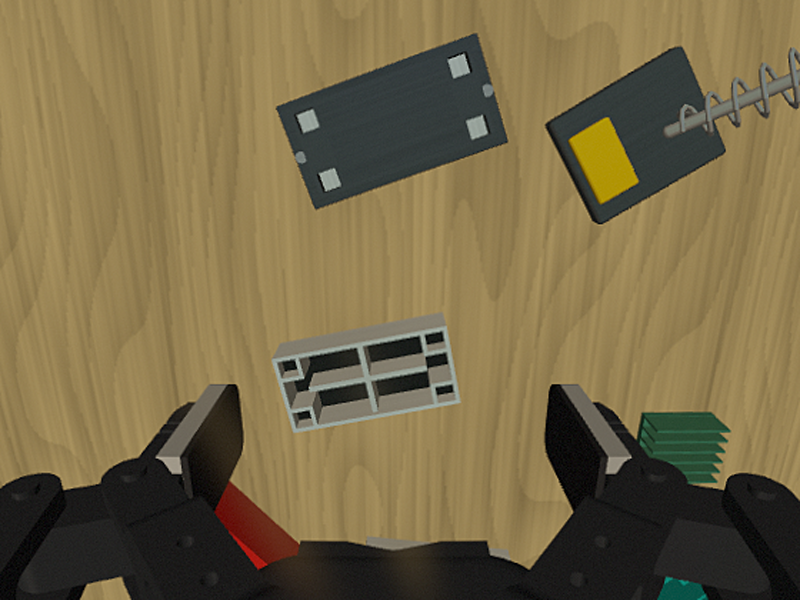

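The view shows the base flange corners at (277,107), (476,34), (507,143) and (316,209), with sockets at (307,121), (458,65), (478,127) and (330,180). The crossed-divider tray rim is at (274,359), (446,328), (459,402) and (295,431).

```bash
python3 - <<'E'
from h import *
import pickle
c=pickle.load(open("pics/base2.pkl","rb"))
print("flange",fit([(277,107),(476,34),(507,143),(316,209)],4,c,71,37))
for z in(4,16):print("sock",z,fit([(307,121),(458,65),(478,127),(330,180)],z,c,52.5,20.5))
print("quarter",fit([(274,359),(446,328),(459,402),(295,431)],38,c))
E
python3 -c "
import cv2
a=cv2.imread('pics/base2_raw.png');b=cv2.imread('pics/wrist0.png')
t=cv2.resize(a[15:155,185:365],(514,400),interpolation=cv2.INTER_CUBIC)
cv2.imwrite('pics/bcrop.png',cv2.resize(a[10:160,180:380],(800,600),interpolation=cv2.INTER_CUBIC))
cv2.imwrite('pics/dcrop.png',cv2.resize(b[180:350,130:390],(800,523),interpolation=cv2.INTER_CUBIC))"
```

```text
flange (array([527.4, 367.8]), np.float64(0.3304), [[1.2, -0.2], [-1.0, -0.8], [-1.2, 0.0], [0.9, 1.0]])
sock 4 (array([527.1, 368.3]), np.float64(0.3393), [[-1.4, 0.1], [0.5, 0.7], [1.6, -0.2], [-0.7, -0.7]])
sock 16 (array([527.2, 368. ]), np.float64(0.3393), [[0.5, 0.1], [-0.9, -0.5], [-0.3, -0.1], [0.7, 0.5]])
quarter (array([509.5, 194. ]), np.float64(0.1944), [[1.3, -0.5], [-0.9, -1.3], [-1.5, 0.9], [1.0, 0.9]])
```

View pics/bcrop.png

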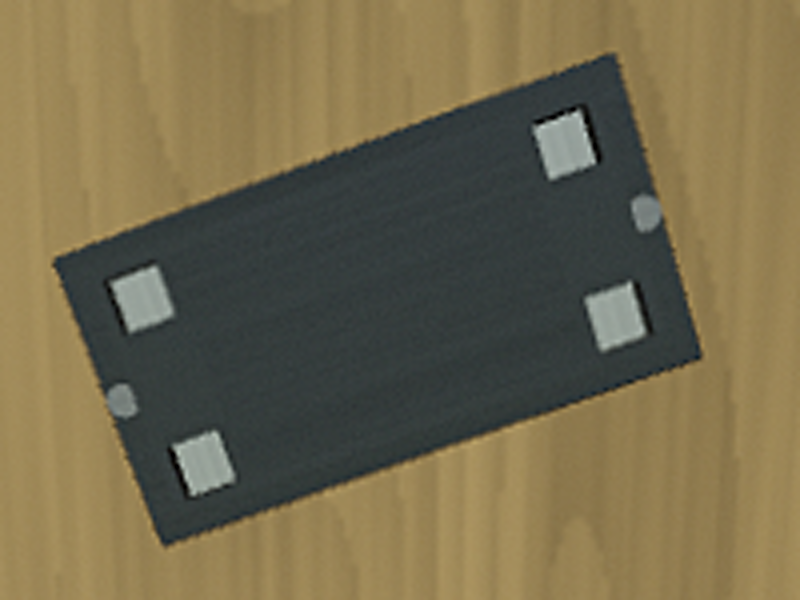

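View pics/dcrop.png

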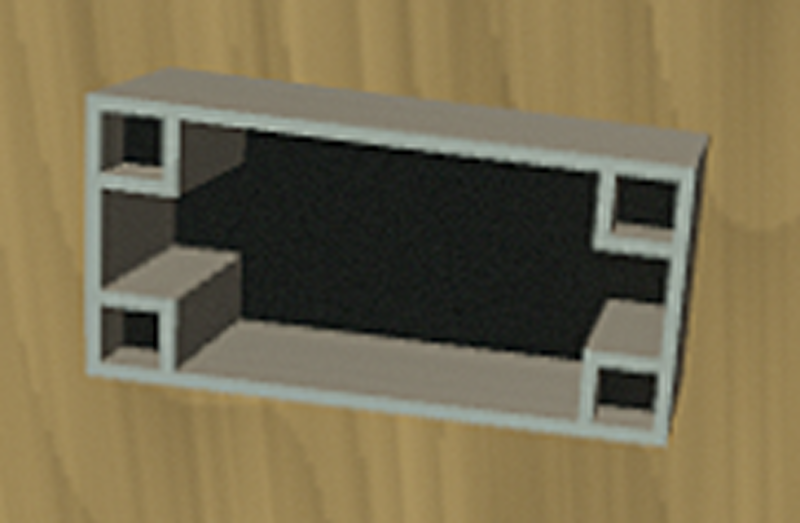

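```bash
python3 - <<'E'
from h import *
import pickle
c=pickle.load(open("pics/base2.pkl","rb"))
f=lambda P:[((180+x/4)/.7,(10+y/4)/.7) for x,y in P]
print("flange",fit(f([(53,260),(615,55),(703,355),(165,546)]),4,c,71,37))
# socket top outlines: centre of outline
print("sock",fit(f([(142,299),(566,143),(617,315),(202,463)]),16,c,52.5,20.5))
c["world_from_camera"]=np.array([[1.0, 0.0012, -0.0015, 651.3138], [0.0007, -0.9568, -0.2909, 74.5058], [-0.0018, 0.2909, -0.9568, 372.9526], [0.0, 0.0, 0.0, 1.0]])
print("deep",fit([(158.6,210.2),(355.5,234.6),(347.1,324.3),(158.6,302.2)],52,c))
print(ctrl.read_state()["eef_pos"],ctrl.read_state()["tool_rot"])
E
```

```text
flange (array([527.6, 368.1]), np.float64(0.3349), [[0.5, -0.2], [-0.4, -1.2], [-0.7, 0.7], [0.5, 0.7]])
sock (array([527.3, 368.1]), np.float64(0.3346), [[0.9, -0.3], [-0.3, -0.6], [-0.8, 0.3], [0.2, 0.6]])
deep (array([562.7,  -6.5]), np.float64(-0.1233), [[0.3, 0.2], [-0.5, -0.2], [0.2, 0.2], [0.1, -0.2]])
[526.10361097 286.11087558 231.30917679] [3.14157216e+00 3.01747784e-05 1.56958586e+00]
```

```bash
python3 -m creep '[{"dx":0.0183,"dy":-0.1463,"dz":0,"rx":0,"ry":0,"rz":-0.029,"grip":-1},{"dx":0.0366,"dy":-0.2926,"dz":0,"rx":0,"ry":0,"rz":-0.058,"grip":-1},{"dx":0.0549,"dy":-0.4389,"dz":0,"rx":0,"ry":0,"rz":-0.087,"grip":-1},{"dx":0.0732,"dy":-0.5852,"dz":0,"rx":0,"ry":0,"rz":-0.116,"grip":-1},{"dx":0.0915,"dy":-0.7315,"dz":0,"rx":0,"ry":0,"rz":-0.145,"grip":-1}]' && python3 -m creep '[{"dx":0,"dy":0,"dz":-0.05,"rx":0,"ry":0,"rz":-0.025,"grip":-1},{"dx":0,"dy":0,"dz":-0.1,"rx":0,"ry":0,"rz":-0.05,"grip":-1},{"dx":0,"dy":0,"dz":-0.15,"rx":0,"ry":0,"rz":-0.075,"grip":-1},{"dx":0,"dy":0,"dz":-0.2,"rx":0,"ry":0,"rz":-0.1,"grip":-1},{"dx":0,"dy":0,"dz":-0.25,"rx":0,"ry":0,"rz":-0.1246,"grip":-1}]' && python3 -m creep '[{"dx":0,"dy":0,"dz":0,"rx":0,"ry":0,"rz":0,"grip":-1},{"dx":0,"dy":0,"dz":0,"rx":0,"ry":0,"rz":0,"grip":-1},{"dx":0,"dy":0,"dz":0,"rx":0,"ry":0,"rz":0,"grip":-1},{"dx":0,"dy":0,"dz":0,"rx":0,"ry":0,"rz":0,"grip":-1},{"dx":0,"dy":0,"dz":0,"rx":0,"ry":0,"rz":0,"grip":-1}]' ; python3 -c '
from h import *
shot("deep2")'
```

```text
clock: 2.12
eef_pos: [562.6, -7.8, 231.6]
tool_rot: [3.141, -0.001, 0.654]
force: [0.7, 0.5, -0.1]
width: 85.5
gripper_force: 0.0
clock: 2.75
eef_pos: [562.5, -5.9, 130.8]
tool_rot: [-3.141, -0.0, -0.128]
force: [0.1, -0.8, 0.6]
width: 85.2
gripper_force: 0.0
clock: 3.38
eef_pos: [562.6, -5.8, 131.7]
tool_rot: [-3.141, -0.001, -0.123]
force: [0.4, -0.0, -0.0]
width: 85.4
gripper_force: 0.0
```

View pics/deep2.png

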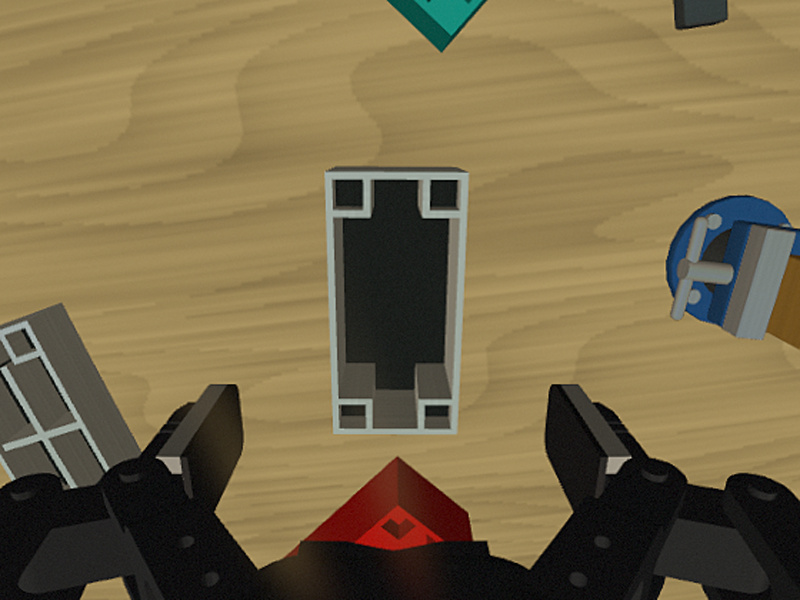

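The view shows the deep grey tray centred between the fingers, with rim corners at (325,171), (468,172), (456,434) and (333,434). The tray is aligned and nothing is in the fingers' way.

```bash
python3 - <<'E'
from h import *
import pickle
c=pickle.load(open("pics/deep2.pkl","rb"))
print("deep",fit([(333,434),(325,171),(468,172),(456,434)],52,c),ctrl.read_state()["eef_pos"])
E
```

```text
deep (array([561.7,  -6.2]), np.float64(-0.1277), [[-0.2, -0.2], [-0.0, -0.3], [0.0, 0.3], [0.2, 0.2]]) [562.48779785  -5.8323922  131.59807874]
```

```bash
python3 -m creep '[{"dx":0,"dy":0,"dz":-0.08,"rx":0,"ry":0,"rz":0,"grip":-1},{"dx":0,"dy":0,"dz":-0.16,"rx":0,"ry":0,"rz":0,"grip":-1},{"dx":0,"dy":0,"dz":-0.24,"rx":0,"ry":0,"rz":0,"grip":-1},{"dx":0,"dy":0,"dz":-0.28,"rx":0,"ry":0,"rz":0,"grip":-1},{"dx":0,"dy":0,"dz":-0.306,"rx":0,"ry":0,"rz":0,"grip":-1}]' && python3 -m creep '[{"dx":0,"dy":0,"dz":0,"rx":0,"ry":0,"rz":0,"grip":-1},{"dx":0,"dy":0,"dz":0,"rx":0,"ry":0,"rz":0,"grip":1},{"dx":0,"dy":0,"dz":0,"rx":0,"ry":0,"rz":0,"grip":1},{"dx":0,"dy":0,"dz":0,"rx":0,"ry":0,"rz":0,"grip":1},{"dx":0,"dy":0,"dz":0,"rx":0,"ry":0,"rz":0,"grip":1}]'; python3 -m creep '[{"dx":0,"dy":0,"dz":0,"rx":0,"ry":0,"rz":0,"grip":1},{"dx":0,"dy":0,"dz":0,"rx":0,"ry":0,"rz":0,"grip":1},{"dx":0,"dy":0,"dz":0,"rx":0,"ry":0,"rz":0,"grip":1},{"dx":0,"dy":0,"dz":0,"rx":0,"ry":0,"rz":0,"grip":1},{"dx":0,"dy":0,"dz":0,"rx":0,"ry":0,"rz":0,"grip":1}]'
```

```text
clock: 4.05
eef_pos: [562.5, -6.0, 8.4]
tool_rot: [3.142, -0.0, -0.123]
force: [-0.1, -0.4, 1.4]
width: 85.7
gripper_force: 0.0
clock: 4.68
eef_pos: [563.4, -5.7, 9.9]
tool_rot: [-3.141, -0.002, -0.123]
force: [-0.5, 2.2, 6.9]
width: 59.5
gripper_force: 63.6
clock: 5.3
eef_pos: [563.4, -5.7, 9.9]
tool_rot: [-3.141, -0.002, -0.123]
force: [-0.0, 0.8, 6.2]
width: 59.4
gripper_force: 63.6
```

```bash
python3 -m creep '[{"dx":0,"dy":0,"dz":0.05,"rx":0,"ry":0,"rz":0,"grip":1},{"dx":0,"dy":0,"dz":0.15,"rx":0,"ry":0,"rz":0,"grip":1},{"dx":0,"dy":0,"dz":0.25,"rx":0,"ry":0,"rz":0,"grip":1},{"dx":0,"dy":0.1,"dz":0.25,"rx":0,"ry":0,"rz":0.0,"grip":1},{"dx":0,"dy":0.2,"dz":0.25,"rx":0,"ry":0,"rz":0,"grip":1}]' && python3 -m creep '[{"dx":-0.0176,"dy":0.147,"dz":0,"rx":0,"ry":0,"rz":0.0145,"grip":1},{"dx":-0.0352,"dy":0.294,"dz":0,"rx":0,"ry":0,"rz":0.029,"grip":1},{"dx":-0.0528,"dy":0.441,"dz":0,"rx":0,"ry":0,"rz":0.0435,"grip":1},{"dx":-0.0704,"dy":0.588,"dz":0,"rx":0,"ry":0,"rz":0.058,"grip":1},{"dx":-0.088,"dy":0.735,"dz":0,"rx":0,"ry":0,"rz":0.0729,"grip":1}]'; python3 -m creep '[{"dx":0,"dy":0,"dz":0,"rx":0,"ry":0,"rz":0,"grip":1},{"dx":0,"dy":0,"dz":-0.04,"rx":0,"ry":0,"rz":0,"grip":1},{"dx":0,"dy":0,"dz":-0.08,"rx":0,"ry":0,"rz":0,"grip":1},{"dx":0,"dy":0,"dz":-0.12,"rx":0,"ry":0,"rz":0,"grip":1},{"dx":0,"dy":0,"dz":-0.12,"rx":0,"ry":0,"rz":0,"grip":1}]';python3 -c '
from h import *
shot("place1")'
```

```text
clock: 5.92
eef_pos: [562.4, 74.8, 109.6]
tool_rot: [-3.141, -0.001, -0.124]
force: [0.3, 0.8, -2.1]
width: 59.3
gripper_force: 65.2
clock: 6.55
eef_pos: [526.3, 369.8, 108.7]
tool_rot: [3.141, 0.001, 0.338]
force: [1.4, 0.3, -1.4]
width: 59.8
gripper_force: 65.2
clock: 7.18
eef_pos: [526.2, 366.5, 58.8]
tool_rot: [3.14, 0.004, 0.333]
force: [-1.1, -0.1, -1.6]
width: 59.3
gripper_force: 65.3
```

View pics/place1.png

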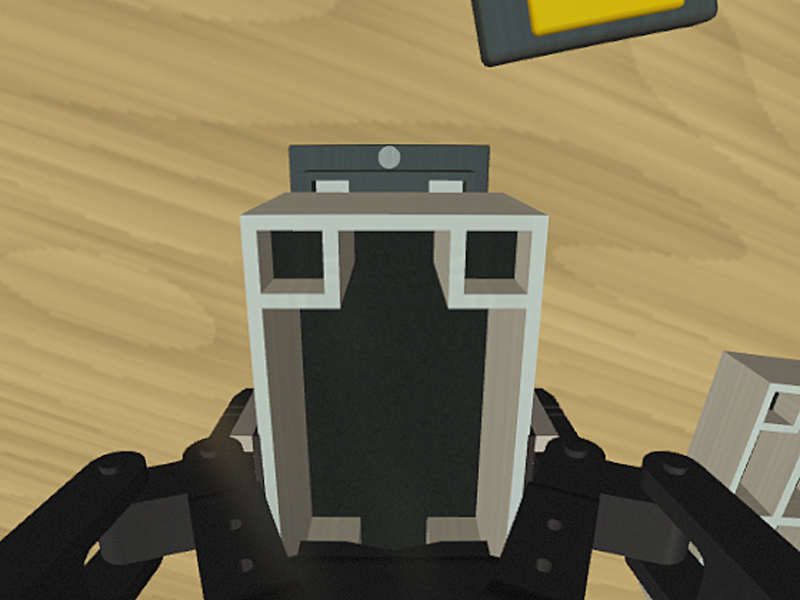

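The view shows the tray held level. Its far rim corners are at (240,215) and (548,215), and the base flange's far corners are at (290,145) and (489,145). I compare the two ends.

```bash
python3 - <<'E'
from h import *
import pickle
c=pickle.load(open("pics/place1.pkl","rb"))
s=ctrl.read_state();print(s["eef_pos"],s["tool_rot"])
a=ray(np.array([(240,215),(548,215)])*.7,101,c);b=ray(np.array([(290,145),(489,145)])*.7,4,c)
t=.335;u=np.array([np.cos(t),np.sin(t)])
print(a.round(1),b.round(1),"tray centre",a.mean(0)[:2]-62*u,"base",b.mean(0)[:2]-71*u)
E
```

```text
[526.89592432 367.14428983  59.86359859] [3.14091485e+00 1.83601741e-03 3.33663182e-01]
[[574.4 414.3 101. ]
 [593.7 358.6 101. ]] [[582.1 425.5   4. ]
 [605.9 357.1   4. ]] tray centre [525.46861036 366.07244251] base [526.95693595 367.98071242]
```

```bash
python3 -m creep '[{"dx":0.003,"dy":0.0035,"dz":0,"rx":0,"ry":0,"rz":0,"grip":1},{"dx":0.003,"dy":0.0035,"dz":-0.04,"rx":0,"ry":0,"rz":0,"grip":1},{"dx":0.003,"dy":0.0035,"dz":-0.065,"rx":0,"ry":0,"rz":0,"grip":1},{"dx":0.003,"dy":0.0035,"dz":-0.08,"rx":0,"ry":0,"rz":0,"grip":1},{"dx":0.003,"dy":0.0035,"dz":-0.092,"rx":0,"ry":0,"rz":0,"grip":1}]'; python3 -m creep '[{"dx":0,"dy":0,"dz":-0.005,"rx":0,"ry":0,"rz":0,"grip":1},{"dx":0,"dy":0,"dz":-0.01,"rx":0,"ry":0,"rz":0,"grip":1},{"dx":0,"dy":0,"dz":-0.013,"rx":0,"ry":0,"rz":0,"grip":1},{"dx":0,"dy":0,"dz":-0.015,"rx":0,"ry":0,"rz":0,"grip":1},{"dx":0,"dy":0,"dz":-0.015,"rx":0,"ry":0,"rz":0,"grip":1}]'
```

```text
clock: 7.85
eef_pos: [528.3, 369.5, 23.5]
tool_rot: [3.141, 0.0, 0.335]
force: [0.4, 0.1, -2.0]
width: 59.6
gripper_force: 65.3
clock: 8.48
eef_pos: [528.4, 369.6, 18.4]
tool_rot: [-3.141, -0.0, 0.335]
force: [-0.5, -0.5, 1.0]
width: 59.2
gripper_force: 65.4
```

```bash
python3 -m creep '[{"dx":0,"dy":0,"dz":-0.003,"rx":0,"ry":0,"rz":0,"grip":1},{"dx":0,"dy":0,"dz":-0.003,"rx":0,"ry":0,"rz":0,"grip":-1},{"dx":0,"dy":0,"dz":-0.003,"rx":0,"ry":0,"rz":0,"grip":-1},{"dx":0,"dy":0,"dz":-0.003,"rx":0,"ry":0,"rz":0,"grip":-1},{"dx":0,"dy":0,"dz":-0.003,"rx":0,"ry":0,"rz":0,"grip":-1}]'; python3 -m creep '[{"dx":0,"dy":0,"dz":0.1,"rx":0,"ry":0,"rz":0,"grip":-1},{"dx":0,"dy":0,"dz":0.2,"rx":0,"ry":0,"rz":0,"grip":-1},{"dx":0,"dy":0,"dz":0.3,"rx":0,"ry":0,"rz":0,"grip":-1},{"dx":0,"dy":0,"dz":0.35,"rx":0,"ry":0,"rz":0,"grip":-1},{"dx":0,"dy":0,"dz":0.35,"rx":0,"ry":0,"rz":0,"grip":-1}]';python3 -c '
from h import *
shot("placed1")'
```

```text
clock: 9.1
eef_pos: [528.3, 369.5, 16.8]
tool_rot: [3.141, 0.0, 0.335]
force: [0.6, -0.1, 0.2]
width: 85.6
gripper_force: 0.0
clock: 9.72
eef_pos: [529.4, 370.2, 158.6]
tool_rot: [-3.141, -0.003, 0.335]
force: [0.0, 0.2, 0.7]
width: 85.2
gripper_force: 0.0
```

View pics/placed1.png

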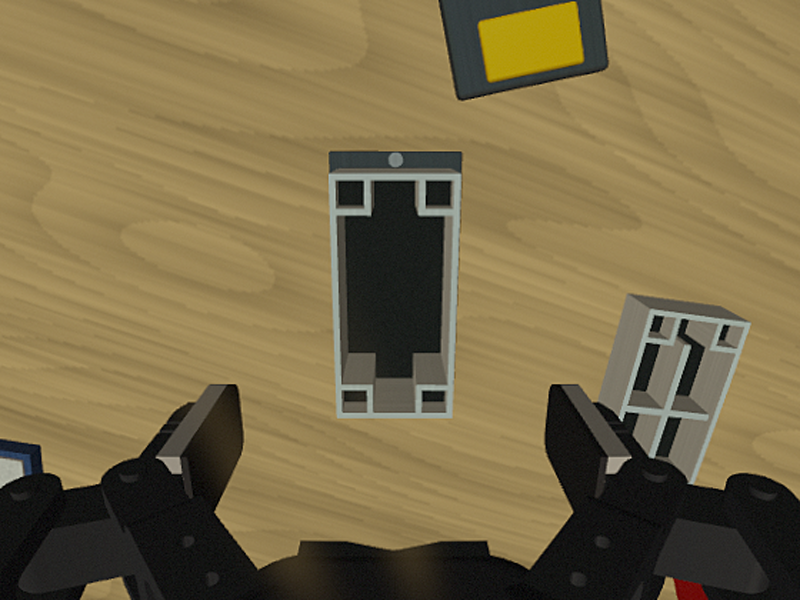

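The deep tray sits over the base, with rim corners at (329,174), (462,174), (452,417) and (336,417). I check the fit and move on to view the vise.

```bash
python3 - <<'E'
from h import *
import pickle
c=pickle.load(open("pics/placed1.pkl","rb"))
print(fit([(336,417),(329,174),(462,174),(452,417)],60,c))
E
python3 -m creep '[{"dx":0.007,"dy":-0.15,"dz":0.03,"rx":0,"ry":0,"rz":0.028,"grip":-1},{"dx":0.014,"dy":-0.3,"dz":0.06,"rx":0,"ry":0,"rz":0.056,"grip":-1},{"dx":0.021,"dy":-0.45,"dz":0.1,"rx":0,"ry":0,"rz":0.084,"grip":-1},{"dx":0.028,"dy":-0.6,"dz":0.1,"rx":0,"ry":0,"rz":0.112,"grip":-1},{"dx":0.034,"dy":-0.75,"dz":0.1,"rx":0,"ry":0,"rz":0.14,"grip":-1}]'&& python3 -m creep '[{"dx":0.007,"dy":-0.13,"dz":0,"rx":0,"ry":0,"rz":0.01,"grip":-1},{"dx":0.014,"dy":-0.26,"dz":0,"rx":0,"ry":0,"rz":0.02,"grip":-1},{"dx":0.021,"dy":-0.39,"dz":0,"rx":0,"ry":0,"rz":0.03,"grip":-1},{"dx":0.028,"dy":-0.52,"dz":0,"rx":0,"ry":0,"rz":0.04,"grip":-1},{"dx":0.034,"dy":-0.65,"dz":0,"rx":0,"ry":0,"rz":0.051,"grip":-1}]'&& python3 -m creep '[{"dx":0,"dy":0,"dz":0,"rx":0,"ry":0,"rz":0,"grip":-1},{"dx":0,"dy":0,"dz":0,"rx":0,"ry":0,"rz":0,"grip":-1},{"dx":0,"dy":0,"dz":0,"rx":0,"ry":0,"rz":0,"grip":-1},{"dx":0,"dy":0,"dz":0,"rx":0,"ry":0,"rz":0,"grip":-1},{"dx":0,"dy":0,"dz":0,"rx":0,"ry":0,"rz":0,"grip":-1}]' ; python3 -c '
from h import *
shot("vise1",crop=(140,105,280,210))'
```

```text
(array([527.4, 368.7]), np.float64(0.3316), [[0.2, 0.3], [-0.5, -0.2], [-0.2, -0.2], [0.5, 0.1]])
clock: 10.4
eef_pos: [541.1, 67.7, 195.6]
tool_rot: [-3.14, 0.001, 1.221]
force: [-0.1, -1.3, 1.0]
width: 85.5
gripper_force: 0.0
clock: 11.02
eef_pos: [554.7, -191.6, 195.1]
tool_rot: [-3.139, -0.001, 1.537]
force: [0.5, -0.5, -0.5]
width: 85.5
gripper_force: 0.0
clock: 11.65
eef_pos: [555.7, -189.6, 197.0]
tool_rot: [3.142, -0.0, 1.536]
force: [-0.1, -0.4, -0.4]
width: 85.1
gripper_force: 0.0
```

View pics/vise1.png

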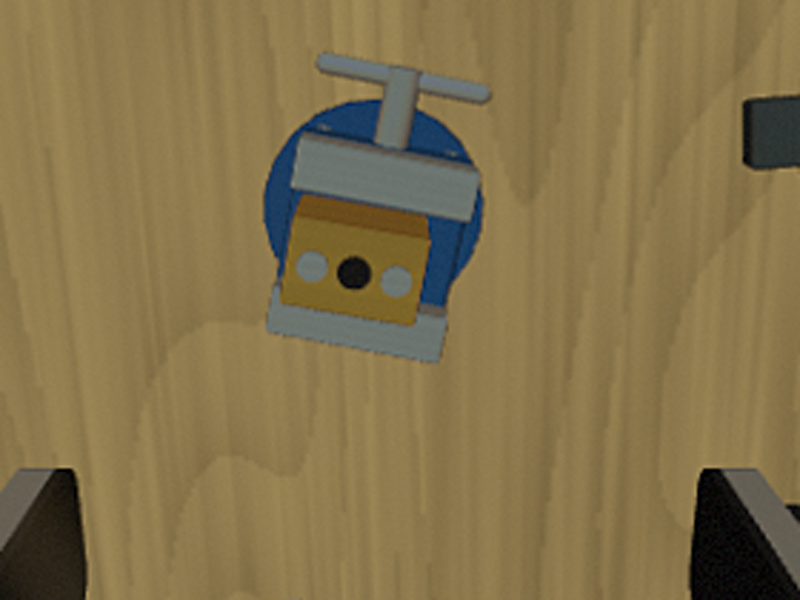

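The crop shows the block top at (298,218), (430,240), (414,325) and (281,302). Its long side lies along the jaws, turned slightly clockwise.

```bash
python3 - <<'E'
from h import *
import pickle
c=pickle.load(open("pics/vise1.pkl","rb"))
print(fit([(200+x/2,150+y/2) for x,y in [(298,218),(430,240),(414,325),(281,302)]],80,c,18,12))
s=ctrl.read_state();print(s["eef_pos"],s["tool_rot"])
E
```

```text
(array([ 549.3, -189.2]), np.float64(-0.2145), [[1.0, -0.9], [-0.9, -0.1], [-0.5, 0.6], [0.4, 0.4]])
[ 555.72028278 -189.78267909  197.01186199] [ 3.14142266e+00 -9.06589715e-05  1.53598827e+00]
```

```bash
python3 -m creep '[{"dx":-0.016,"dy":0.0015,"dz":-0.05,"rx":0,"ry":0,"rz":-0.0275,"grip":-1},{"dx":-0.016,"dy":0.0015,"dz":-0.13,"rx":0,"ry":0,"rz":-0.0275,"grip":-1},{"dx":-0.016,"dy":0.0015,"dz":-0.22,"rx":0,"ry":0,"rz":-0.0275,"grip":-1},{"dx":-0.016,"dy":0.0015,"dz":-0.3,"rx":0,"ry":0,"rz":-0.0275,"grip":-1},{"dx":-0.016,"dy":0.0015,"dz":-0.332,"rx":0,"ry":0,"rz":-0.0275,"grip":-1}]'&& python3 -m creep '[{"dx":0,"dy":0,"dz":0,"rx":0,"ry":0,"rz":0,"grip":-1},{"dx":0,"dy":0,"dz":0,"rx":0,"ry":0,"rz":0,"grip":1},{"dx":0,"dy":0,"dz":0,"rx":0,"ry":0,"rz":0,"grip":1},{"dx":0,"dy":0,"dz":0,"rx":0,"ry":0,"rz":0,"grip":1},{"dx":0,"dy":0,"dz":0,"rx":0,"ry":0,"rz":0,"grip":1}]'&& python3 -m creep '[{"dx":0,"dy":0,"dz":0,"rx":0,"ry":0,"rz":0,"grip":1},{"dx":0,"dy":0,"dz":0,"rx":0,"ry":0,"rz":0,"grip":1},{"dx":0,"dy":0,"dz":0,"rx":0,"ry":0,"rz":0,"grip":1},{"dx":0,"dy":0,"dz":0,"rx":0,"ry":0,"rz":0,"grip":1},{"dx":0,"dy":0,"dz":0,"rx":0,"ry":0,"rz":0,"grip":1}]'
```

```text
clock: 12.32
eef_pos: [548.2, -189.3, 62.5]
tool_rot: [-3.139, -0.0, 1.362]
force: [-0.9, 0.7, 0.2]
width: 85.6
gripper_force: 0.0
clock: 12.95
eef_pos: [549.3, -190.0, 65.3]
tool_rot: [3.141, 0.0, 1.362]
force: [-0.7, 0.3, 5.9]
width: 35.0
gripper_force: 61.0
clock: 13.58
eef_pos: [549.3, -190.0, 65.2]
tool_rot: [3.141, -0.0, 1.362]
force: [-0.8, 0.5, 5.8]
width: 34.7
gripper_force: 60.9
```

```bash
python3 -m creep '[{"dx":0,"dy":0,"dz":0.03,"rx":0,"ry":0,"rz":0,"grip":1},{"dx":0,"dy":0,"dz":0.1,"rx":0,"ry":0,"rz":0,"grip":1},{"dx":0,"dy":0,"dz":0.19,"rx":0,"ry":0,"rz":0,"grip":1},{"dx":0,"dy":0.1,"dz":0.19,"rx":0,"ry":0,"rz":0,"grip":1},{"dx":0,"dy":0.24,"dz":0.19,"rx":0,"ry":0,"rz":0,"grip":1}]'&& python3 -m creep '[{"dx":-0.006,"dy":0.15,"dz":0,"rx":0,"ry":0,"rz":0.01,"grip":1},{"dx":-0.012,"dy":0.3,"dz":0,"rx":0,"ry":0,"rz":0.02,"grip":1},{"dx":-0.018,"dy":0.45,"dz":0,"rx":0,"ry":0,"rz":0.03,"grip":1},{"dx":-0.024,"dy":0.6,"dz":0,"rx":0,"ry":0,"rz":0.04,"grip":1},{"dx":-0.03,"dy":0.75,"dz":0,"rx":0,"ry":0,"rz":0.05,"grip":1}]'&& python3 -m creep '[{"dx":-0.006,"dy":0.12,"dz":0,"rx":0,"ry":0,"rz":0.01,"grip":1},{"dx":-0.012,"dy":0.24,"dz":0,"rx":0,"ry":0,"rz":0.02,"grip":1},{"dx":-0.018,"dy":0.34,"dz":0,"rx":0,"ry":0,"rz":0.03,"grip":1},{"dx":-0.024,"dy":0.407,"dz":0,"rx":0,"ry":0,"rz":0.0366,"grip":1},{"dx":-0.024,"dy":0.407,"dz":0,"rx":0,"ry":0,"rz":0.0366,"grip":1}]';python3 -m creep '[{"dx":0,"dy":0,"dz":0,"rx":0,"ry":0,"rz":0,"grip":1},{"dx":0,"dy":0,"dz":0,"rx":0,"ry":0,"rz":0,"grip":1},{"dx":0,"dy":0,"dz":0,"rx":0,"ry":0,"rz":0,"grip":1},{"dx":0,"dy":0,"dz":0,"rx":0,"ry":0,"rz":0,"grip":1},{"dx":0,"dy":0,"dz":0,"rx":0,"ry":0,"rz":0,"grip":1}]'
```

```text
clock: 14.2
eef_pos: [549.6, -94.9, 141.3]
tool_rot: [3.139, 0.001, 1.358]
force: [1.0, 1.7, -3.5]
width: 34.7
gripper_force: 60.5
clock: 14.82
eef_pos: [536.9, 208.0, 140.7]
tool_rot: [3.141, 0.0, 1.678]
force: [0.9, 0.3, -2.9]
width: 34.4
gripper_force: 60.5
clock: 15.45
eef_pos: [526.0, 372.4, 140.3]
tool_rot: [3.141, -0.002, 1.911]
force: [-0.3, -0.8, -2.3]
width: 34.5
gripper_force: 60.5
clock: 16.08
eef_pos: [527.6, 368.8, 140.1]
tool_rot: [-3.142, -0.0, 1.906]
force: [-0.3, -0.1, -3.4]
width: 34.5
gripper_force: 60.5
```

```bash
python3 -m creep '[{"dx":0,"dy":0,"dz":-0.06,"rx":0,"ry":0,"rz":0,"grip":1},{"dx":0,"dy":0,"dz":-0.13,"rx":0,"ry":0,"rz":0,"grip":1},{"dx":0,"dy":0,"dz":-0.2,"rx":0,"ry":0,"rz":0,"grip":1},{"dx":0,"dy":0,"dz":-0.24,"rx":0,"ry":0,"rz":0,"grip":1},{"dx":0,"dy":0,"dz":-0.262,"rx":0,"ry":0,"rz":0,"grip":1}]'; python3 -m creep '[{"dx":0,"dy":0,"dz":-0.001,"rx":0,"ry":0,"rz":0,"grip":1},{"dx":0,"dy":0,"dz":-0.002,"rx":0,"ry":0,"rz":0,"grip":1},{"dx":0,"dy":0,"dz":-0.002,"rx":0,"ry":0,"rz":0,"grip":-0.05},{"dx":0,"dy":0,"dz":-0.002,"rx":0,"ry":0,"rz":0,"grip":-0.05},{"dx":0,"dy":0,"dz":-0.002,"rx":0,"ry":0,"rz":0,"grip":-0.05}]'
```

```text
clock: 16.7
eef_pos: [527.5, 368.9, 34.6]
tool_rot: [-3.141, 0.0, 1.906]
force: [0.1, -0.8, -2.6]
width: 34.5
gripper_force: 60.4
clock: 17.32
eef_pos: [527.9, 369.2, 35.0]
tool_rot: [3.141, -0.0, 1.906]
force: [-0.4, 0.1, 0.5]
width: 44.8
gripper_force: 0.0
```

```bash
python3 -m creep '[{"dx":0,"dy":0,"dz":0.05,"rx":0,"ry":0,"rz":0,"grip":-0.05},{"dx":0,"dy":0,"dz":0.15,"rx":0,"ry":0,"rz":0,"grip":-0.05},{"dx":0,"dy":0,"dz":0.28,"rx":0,"ry":0,"rz":0,"grip":-0.05},{"dx":0,"dy":0,"dz":0.35,"rx":0,"ry":0,"rz":0,"grip":-1},{"dx":0,"dy":0,"dz":0.35,"rx":0,"ry":0,"rz":0,"grip":-1}]'; python3 - <<'E'
from h import *
shot("block1")
s=get_calibration("scene");d=get_calibration("side")
for P,c in(([(219,355),(271,390)],s),([(462,443),(502,398)],d)):
    r=ray(np.array(P)*.7,38,c);v=r[1]-r[0];print(r.round(),np.arctan2(v[1],v[0]))
E
```

```text
clock: 17.95
eef_pos: [529.4, 370.2, 178.9]
tool_rot: [3.135, -0.002, 1.906]
force: [-0.1, -0.2, -0.9]
width: 78.9
gripper_force: 0.0
[[ 413. -381.   38.]
 [ 531. -365.   38.]] 0.13909040499753922
[[ 395. -385.   38.]
 [ 521. -365.   38.]] 0.1615474028040449
```

```bash
python3 -m creep '[{"dx":-0.01,"dy":-0.124,"dz":0,"rx":0,"ry":0,"rz":-0.0186,"grip":-1},{"dx":-0.02,"dy":-0.248,"dz":0,"rx":0,"ry":0,"rz":-0.0373,"grip":-1},{"dx":-0.03,"dy":-0.372,"dz":0,"rx":0,"ry":0,"rz":-0.056,"grip":-1},{"dx":-0.04,"dy":-0.496,"dz":0,"rx":0,"ry":0,"rz":-0.0746,"grip":-1},{"dx":-0.054,"dy":-0.62,"dz":0,"rx":0,"ry":0,"rz":-0.0932,"grip":-1}]' && python3 -m creep '[{"dx":-0.01,"dy":-0.124,"dz":0,"rx":0,"ry":0,"rz":-0.0186,"grip":-1},{"dx":-0.02,"dy":-0.248,"dz":0,"rx":0,"ry":0,"rz":-0.0373,"grip":-1},{"dx":-0.03,"dy":-0.372,"dz":0,"rx":0,"ry":0,"rz":-0.056,"grip":-1},{"dx":-0.04,"dy":-0.496,"dz":0,"rx":0,"ry":0,"rz":-0.0746,"grip":-1},{"dx":-0.054,"dy":-0.62,"dz":0,"rx":0,"ry":0,"rz":-0.0932,"grip":-1}]' && python3 -m creep '[{"dx":-0.01,"dy":-0.124,"dz":0,"rx":0,"ry":0,"rz":-0.0186,"grip":-1},{"dx":-0.02,"dy":-0.248,"dz":0,"rx":0,"ry":0,"rz":-0.0373,"grip":-1},{"dx":-0.03,"dy":-0.372,"dz":0,"rx":0,"ry":0,"rz":-0.056,"grip":-1},{"dx":-0.04,"dy":-0.496,"dz":0,"rx":0,"ry":0,"rz":-0.0746,"grip":-1},{"dx":-0.054,"dy":-0.615,"dz":0,"rx":0,"ry":0,"rz":-0.0932,"grip":-1}]' && python3 -m creep '[{"dx":0,"dy":0,"dz":0,"rx":0,"ry":0,"rz":0,"grip":-1},{"dx":0,"dy":0,"dz":0,"rx":0,"ry":0,"rz":0,"grip":-1},{"dx":0,"dy":0,"dz":0,"rx":0,"ry":0,"rz":0,"grip":-1},{"dx":0,"dy":0,"dz":0,"rx":0,"ry":0,"rz":0,"grip":-1},{"dx":0,"dy":0,"dz":0,"rx":0,"ry":0,"rz":0,"grip":-1}]'; python3 - <<'E'
from h import *
shot("half1")
a=cv2.imread("pics/half1_raw.png")[60:340,140:420];b=cv2.imread("pics/block1_raw.png")[100:310,175:385]
h=np.hstack([cv2.resize(a,(400,400),interpolation=2),cv2.resize(b,(400,400),interpolation=2)])
cv2.imwrite("pics/hb.png",h)
E
```

```text
clock: 18.62
eef_pos: [504.9, 119.1, 173.7]
tool_rot: [-3.14, 0.001, 1.317]
force: [0.1, -0.6, 0.7]
width: 85.3
gripper_force: 0.0
clock: 19.25
eef_pos: [483.3, -128.4, 173.8]
tool_rot: [-3.14, 0.001, 0.731]
force: [1.2, -0.6, -0.1]
width: 85.4
gripper_force: 0.0
clock: 19.88
eef_pos: [461.9, -374.0, 173.5]
tool_rot: [-3.14, 0.001, 0.146]
force: [1.5, 0.1, 0.3]
width: 85.4
gripper_force: 0.0
clock: 20.5
eef_pos: [463.1, -372.4, 174.6]
tool_rot: [-3.141, -0.0, 0.151]
force: [-0.4, 0.4, -0.6]
width: 85.3
gripper_force: 0.0
```

View pics/hb.png

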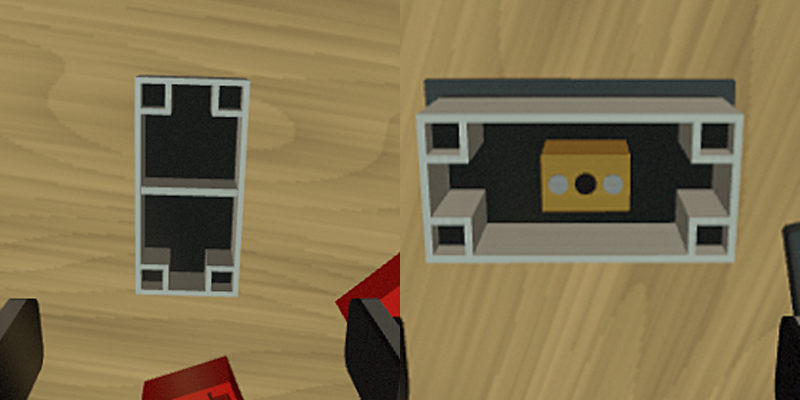

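Left: the grey one-divider tray at (190,187), with rim corners (136,77), (248,80), (238,295) and (136,295). The red look-alikes below it are not meant. Right: the block stands in the deep tray at (585,178), inside it.

```bash
python3 - <<'E'
from h import *
import pickle
c=pickle.load(open("pics/half1.pkl","rb"))
print(fit([(200+x,85.7+y) for x,y in [(136,295),(136,77),(248,80),(238,295)]],38,c))
c=pickle.load(open("pics/block1.pkl","rb")) # crop scale .525 src/px -> .75 display/px
print(fit([(250+(x-400)*.75,142.9+y*.75) for x,y in [(418,115),(743,115),(734,262),(427,262)]],60,c))
s=ctrl.read_state();print(s["eef_pos"],s["tool_rot"])
E
```

```text
(array([ 462.3, -370.2]), np.float64(0.129), [[-0.5, -0.0], [0.1, -1.0], [-0.4, 0.7], [0.8, 0.3]])
(array([527.9, 369. ]), np.float64(0.3339), [[0.7, -0.0], [-0.4, -0.3], [-0.3, 0.1], [0.1, 0.2]])
[ 463.03786153 -372.55912844  174.63778076] [-3.14154783e+00 -2.60678131e-04  1.50403338e-01]
```

```bash
python3 -m creep '[{"dx":-0.002,"dy":0.006,"dz":-0.1,"rx":0,"ry":0,"rz":-0.0033,"grip":-1},{"dx":-0.002,"dy":0.006,"dz":-0.22,"rx":0,"ry":0,"rz":-0.0033,"grip":-1},{"dx":-0.002,"dy":0.006,"dz":-0.32,"rx":0,"ry":0,"rz":-0.0033,"grip":-1},{"dx":-0.002,"dy":0.006,"dz":-0.39,"rx":0,"ry":0,"rz":-0.0033,"grip":-1},{"dx":-0.002,"dy":0.006,"dz":-0.42,"rx":0,"ry":0,"rz":-0.0033,"grip":-1}]'&& python3 -m creep '[{"dx":0,"dy":0,"dz":0,"rx":0,"ry":0,"rz":0,"grip":-1},{"dx":0,"dy":0,"dz":0,"rx":0,"ry":0,"rz":0,"grip":1},{"dx":0,"dy":0,"dz":0,"rx":0,"ry":0,"rz":0,"grip":1},{"dx":0,"dy":0,"dz":0,"rx":0,"ry":0,"rz":0,"grip":1},{"dx":0,"dy":0,"dz":0,"rx":0,"ry":0,"rz":0,"grip":1}]'; python3 -m creep '[{"dx":0,"dy":0,"dz":0,"rx":0,"ry":0,"rz":0,"grip":1},{"dx":0,"dy":0,"dz":0,"rx":0,"ry":0,"rz":0,"grip":1},{"dx":0,"dy":0,"dz":0,"rx":0,"ry":0,"rz":0,"grip":1},{"dx":0,"dy":0,"dz":0,"rx":0,"ry":0,"rz":0,"grip":1},{"dx":0,"dy":0,"dz":0,"rx":0,"ry":0,"rz":0,"grip":1}]'
```

```text
clock: 21.18
eef_pos: [461.3, -370.0, 5.0]
tool_rot: [-3.14, 0.002, 0.129]
force: [-0.5, -0.1, 0.6]
width: 85.5
gripper_force: 0.0
clock: 21.8
eef_pos: [463.1, -371.7, 8.0]
tool_rot: [3.139, -0.002, 0.129]
force: [0.2, 0.3, 6.7]
width: 59.2
gripper_force: 64.5
clock: 22.42
eef_pos: [463.1, -371.7, 8.0]
tool_rot: [3.139, -0.002, 0.129]
force: [0.2, 0.5, 6.8]
width: 58.6
gripper_force: 64.5
```

```bash
python3 -m creep '[{"dx":0,"dy":0,"dz":0.08,"rx":0,"ry":0,"rz":0,"grip":1},{"dx":0,"dy":0,"dz":0.21,"rx":0,"ry":0,"rz":0,"grip":1},{"dx":0,"dy":0,"dz":0.355,"rx":0,"ry":0,"rz":0,"grip":1},{"dx":0,"dy":0.11,"dz":0.355,"rx":0,"ry":0,"rz":0,"grip":1},{"dx":0,"dy":0.252,"dz":0.355,"rx":0,"ry":0,"rz":0,"grip":1}]'&& python3 -m creep '[{"dx":0.014,"dy":0.15,"dz":0,"rx":0,"ry":0,"rz":0.0032,"grip":1},{"dx":0.028,"dy":0.3,"dz":0,"rx":0,"ry":0,"rz":0.0064,"grip":1},{"dx":0.042,"dy":0.45,"dz":0,"rx":0,"ry":0,"rz":0.0096,"grip":1},{"dx":0.056,"dy":0.6,"dz":0,"rx":0,"ry":0,"rz":0.0128,"grip":1},{"dx":0.07,"dy":0.75,"dz":0,"rx":0,"ry":0,"rz":0.016,"grip":1}]'&& python3 -m creep '[{"dx":0.014,"dy":0.15,"dz":0,"rx":0,"ry":0,"rz":0.0032,"grip":1},{"dx":0.028,"dy":0.3,"dz":0,"rx":0,"ry":0,"rz":0.0064,"grip":1},{"dx":0.042,"dy":0.45,"dz":0,"rx":0,"ry":0,"rz":0.0096,"grip":1},{"dx":0.056,"dy":0.6,"dz":0,"rx":0,"ry":0,"rz":0.0128,"grip":1},{"dx":0.07,"dy":0.75,"dz":0,"rx":0,"ry":0,"rz":0.0166,"grip":1}]'&& python3 -m creep '[{"dx":0.012,"dy":0.06,"dz":0,"rx":0,"ry":0,"rz":0,"grip":1},{"dx":0.023,"dy":0.1,"dz":0,"rx":0,"ry":0,"rz":0,"grip":1},{"dx":0.023,"dy":0.1,"dz":-0.04,"rx":0,"ry":0,"rz":0,"grip":1},{"dx":0.023,"dy":0.1,"dz":-0.1,"rx":0,"ry":0,"rz":0,"grip":1},{"dx":0.023,"dy":0.1,"dz":-0.1,"rx":0,"ry":0,"rz":0,"grip":1}]'; python3 -c '
from h import *
shot("place2")
print(ctrl.read_state()["eef_pos"],ctrl.read_state()["tool_rot"])'
```

```text
clock: 23.05
eef_pos: [462.2, -269.9, 149.6]
tool_rot: [3.14, -0.002, 0.126]
force: [0.4, 0.5, -1.2]
width: 58.9
gripper_force: 65.2
clock: 23.68
eef_pos: [489.8, 32.3, 148.8]
tool_rot: [-3.141, -0.0, 0.23]
force: [1.2, 0.5, -0.5]
width: 58.6
gripper_force: 65.1
clock: 24.3
eef_pos: [517.5, 332.2, 148.7]
tool_rot: [3.142, 0.0, 0.335]
force: [1.4, -0.5, -1.5]
width: 59.4
gripper_force: 65.1
clock: 24.92
eef_pos: [525.0, 367.9, 106.0]
tool_rot: [3.14, 0.006, 0.332]
force: [-0.2, 0.1, -0.5]
width: 59.2
gripper_force: 65.0
[526.23318403 368.4466379  107.34868659] [3.14041350e+00 3.09405007e-03 3.32149222e-01]
```

View pics/place2.png

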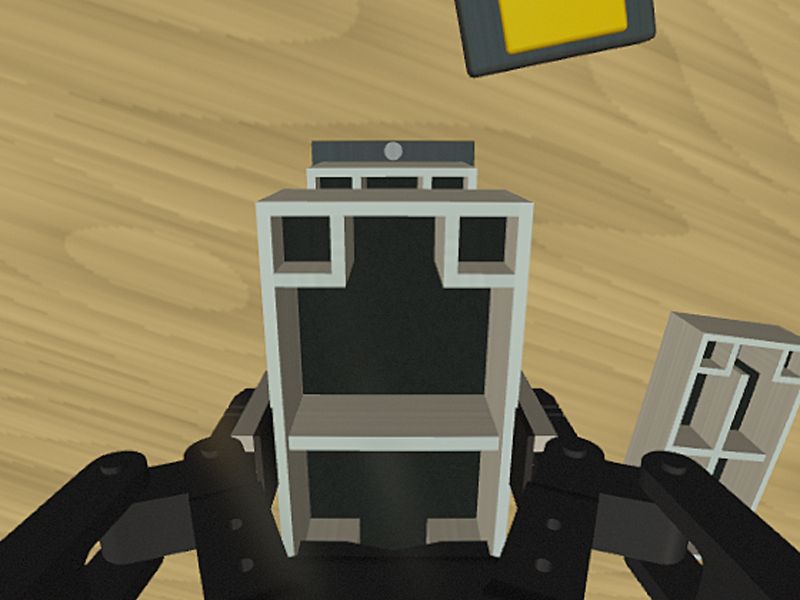

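The one-divider tray is held level. Its far rim corners are at (257,203) and (534,203), and the deep tray's far rim below is at (307,168) and (477,168).

```bash
python3 - <<'E'
from h import *
import pickle
c=pickle.load(open("pics/place2.pkl","rb"))
a=ray(np.array([(257,203),(534,203)])*.7,136.5,c);b=ray(np.array([(307,168),(477,168)])*.7,60,c)
t=.334;u=np.array([np.cos(t),np.sin(t)])
print(np.hypot(*(a[0]-a[1])[:2]),np.hypot(*(b[0]-b[1])[:2]),"held",a.mean(0)[:2]-62*u,"deep",b.mean(0)[:2]-62*u)
E
```

```text
58.785907232346915 59.64908476249478 held [525.29226389 367.31558147] deep [527.27584301 368.77244606]
```

```bash
python3 -m creep '[{"dx":0.0045,"dy":0.003,"dz":0,"rx":0,"ry":0,"rz":0,"grip":1},{"dx":0.0045,"dy":0.003,"dz":-0.04,"rx":0,"ry":0,"rz":0,"grip":1},{"dx":0.0045,"dy":0.003,"dz":-0.075,"rx":0,"ry":0,"rz":0,"grip":1},{"dx":0.0045,"dy":0.003,"dz":-0.092,"rx":0,"ry":0,"rz":0,"grip":1},{"dx":0.0045,"dy":0.003,"dz":-0.102,"rx":0,"ry":0,"rz":0,"grip":1}]'; python3 -m creep '[{"dx":0,"dy":0,"dz":-0.005,"rx":0,"ry":0,"rz":0,"grip":1},{"dx":0,"dy":0,"dz":-0.01,"rx":0,"ry":0,"rz":0,"grip":1},{"dx":0,"dy":0,"dz":-0.014,"rx":0,"ry":0,"rz":0,"grip":1},{"dx":0,"dy":0,"dz":-0.016,"rx":0,"ry":0,"rz":0,"grip":1},{"dx":0,"dy":0,"dz":-0.016,"rx":0,"ry":0,"rz":0,"grip":1}]'
```

```text
clock: 25.6
eef_pos: [528.7, 371.1, 66.9]
tool_rot: [3.141, 0.001, 0.334]
force: [-0.3, 0.9, -1.7]
width: 59.1
gripper_force: 65.0
clock: 26.22
eef_pos: [529.0, 371.4, 61.4]
tool_rot: [-3.142, -0.0, 0.334]
force: [-0.5, -0.1, -1.0]
width: 59.1
gripper_force: 65.0
```

```bash
python3 -m creep '[{"dx":-0.001,"dy":-0.003,"dz":-0.002,"rx":0,"ry":0,"rz":0,"grip":1},{"dx":-0.001,"dy":-0.003,"dz":-0.004,"rx":0,"ry":0,"rz":0,"grip":1},{"dx":-0.001,"dy":-0.003,"dz":-0.005,"rx":0,"ry":0,"rz":0,"grip":1},{"dx":-0.001,"dy":-0.003,"dz":-0.006,"rx":0,"ry":0,"rz":0,"grip":1},{"dx":-0.001,"dy":-0.003,"dz":-0.006,"rx":0,"ry":0,"rz":0,"grip":1}]'
```

```text
clock: 26.85
eef_pos: [528.6, 370.1, 60.4]
tool_rot: [-3.141, -0.0, 0.334]
force: [-3.0, -1.3, 9.4]
width: 59.1
gripper_force: 66.5
```

```bash
python3 -m creep '[{"dx":0,"dy":0,"dz":0,"rx":0,"ry":0,"rz":0,"grip":-1},{"dx":0,"dy":0,"dz":0,"rx":0,"ry":0,"rz":0,"grip":-1},{"dx":0,"dy":0,"dz":0,"rx":0,"ry":0,"rz":0,"grip":-1},{"dx":0,"dy":0,"dz":0,"rx":0,"ry":0,"rz":0,"grip":-1},{"dx":0,"dy":0,"dz":0,"rx":0,"ry":0,"rz":0,"grip":-1}]'; python3 -m creep '[{"dx":0,"dy":0,"dz":0.08,"rx":0,"ry":0,"rz":0,"grip":-1},{"dx":0,"dy":0,"dz":0.16,"rx":0,"ry":0,"rz":0,"grip":-1},{"dx":0,"dy":0,"dz":0.25,"rx":0,"ry":0,"rz":0,"grip":-1},{"dx":0,"dy":0,"dz":0.3,"rx":0,"ry":0,"rz":0,"grip":-1},{"dx":0,"dy":0,"dz":0.3,"rx":0,"ry":0,"rz":0,"grip":-1}]';python3 -c '
from h import *
shot("placed2",crop=(140,70,280,210))
print(ctrl.read_state()["eef_pos"])'
```

```text
clock: 27.48
eef_pos: [528.6, 370.1, 58.8]
tool_rot: [3.141, 0.0, 0.334]
force: [-0.2, 0.3, -0.0]
width: 85.4
gripper_force: 0.0
clock: 28.1
eef_pos: [529.6, 370.7, 180.5]
tool_rot: [-3.141, -0.003, 0.334]
force: [0.1, -0.5, 0.0]
width: 85.3
gripper_force: 0.0
[528.61122737 370.29475593 179.0504785 ]
```

View pics/placed2.png

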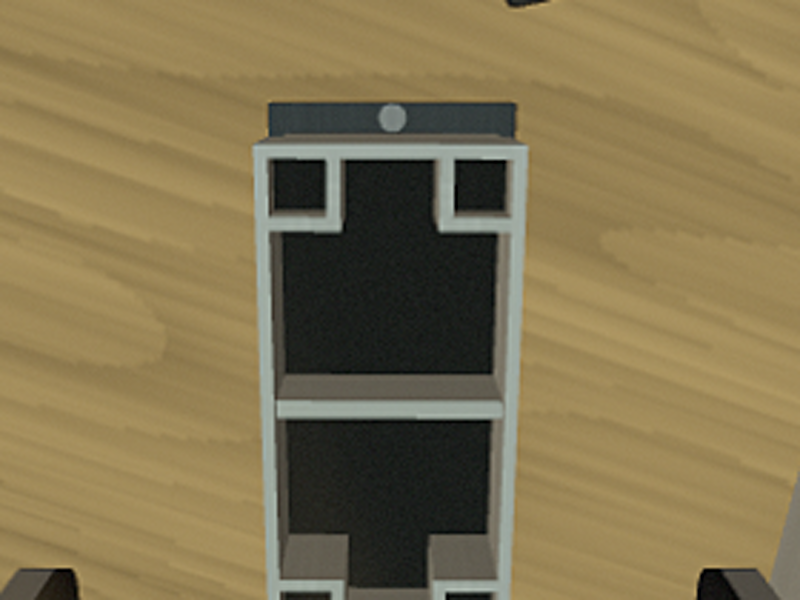

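The one-divider tray is home on the deep tray: level, aligned, far rim corners at (254,145) and (527,145). That used the last permitted picture view, so from here I measure the quarter tray's rim in code. I validate that code on the earlier half-tray picture.

```bash
python3 -m creep '[{"dx":-0.012,"dy":-0.11,"dz":0,"rx":0,"ry":0,"rz":-0.006,"grip":-1},{"dx":-0.024,"dy":-0.22,"dz":0,"rx":0,"ry":0,"rz":-0.012,"grip":-1},{"dx":-0.036,"dy":-0.33,"dz":0,"rx":0,"ry":0,"rz":-0.018,"grip":-1},{"dx":-0.0478,"dy":-0.44,"dz":0,"rx":0,"ry":0,"rz":-0.0223,"grip":-1},{"dx":-0.0478,"dy":-0.44,"dz":0,"rx":0,"ry":0,"rz":-0.0223,"grip":-1}]' && python3 -m creep '[{"dx":0,"dy":0,"dz":0,"rx":0,"ry":0,"rz":0,"grip":-1},{"dx":0,"dy":0,"dz":0,"rx":0,"ry":0,"rz":0,"grip":-1},{"dx":0,"dy":0,"dz":0,"rx":0,"ry":0,"rz":0,"grip":-1},{"dx":0,"dy":0,"dz":0,"rx":0,"ry":0,"rz":0,"grip":-1},{"dx":0,"dy":0,"dz":0,"rx":0,"ry":0,"rz":0,"grip":-1}]'
cat >> h.py <<'E'
def rim(name,thr=0.6):
    "bright low-saturation rim near the picture centre -> corners (display px): BL,TL,TR,BR"
    im=cv2.imread(f"pics/{name}_raw.png");h=cv2.cvtColor(im,cv2.COLOR_BGR2HSV)
    m=((h[...,1]<40)&(h[...,2]>150)).astype(np.uint8);m[:,:180]=0;m[:,380:]=0;m[330:]=0
    n,l,st,_=cv2.connectedComponentsWithStats(m);k=1+st[1:,4].argmax()
    hull=cv2.convexHull(np.argwhere(l==k)[:,::-1].astype(np.int32).reshape(-1,1,2))
    q=cv2.approxPolyN(hull,4,ensure_convex=True).reshape(-1,2).astype(float)+.0
    q=q[np.argsort(q[:,1])];t=q[:2][q[:2,0].argsort()];b=q[2:][q[2:,0].argsort()]
    return (np.array([b[0],t[0],t[1],b[1]])/.7).round(1),st[k,4]
E
python3 - <<'E'
from h import *
import pickle
shot("q1")
for n,z in(("half1",38),("placed1",60),("placed2",90),("q1",38)):
    r,a=rim(n);print(n,a,r.tolist(),fit(r,z,pickle.load(open(f"pics/{n}.pkl","rb"))))
print(ctrl.read_state()["eef_pos"],ctrl.read_state()["tool_rot"])
E
```

```text
clock: 28.78
eef_pos: [508.5, 189.5, 178.0]
tool_rot: [3.139, 0.003, 0.187]
force: [-0.2, 1.2, 0.3]
width: 85.6
gripper_force: 0.0
clock: 29.4
eef_pos: [509.4, 194.4, 178.9]
tool_rot: [3.142, -0.0, 0.194]
force: [0.3, 0.0, -0.7]
width: 85.7
gripper_force: 0.0
half1 2298 [[335.7, 378.6], [332.9, 162.9], [450.0, 165.7], [437.1, 381.4]] (array([ 462.5, -369.9]), np.float64(0.126), [[0.6, -0.2], [-0.5, 0.4], [-0.3, -0.5], [0.2, 0.3]])
placed1 2627 [[335.7, 417.1], [327.1, 174.3], [460.0, 174.3], [451.4, 417.1]] (array([527.2, 369.1]), np.float64(0.3359), [[0.4, 0.2], [-0.4, -0.1], [-0.4, -0.1], [0.4, 0.1]])
placed2 2806 [[334.3, 422.9], [325.7, 172.9], [464.3, 172.9], [452.9, 422.9]] (array([528.6, 369.7]), np.float64(0.3306), [[0.4, 0.1], [-0.7, -0.1], [-0.3, -0.4], [0.6, 0.4]])
q1 1954 [[344.3, 377.1], [335.7, 165.7], [450.0, 164.3], [444.3, 377.1]] (array([508.8, 194. ]), np.float64(0.2014), [[0.9, -0.1], [-0.8, 0.0], [-0.4, -0.2], [0.3, 0.3]])
[509.43087244 194.30643459 178.91414472] [-3.14158965e+00 -7.56648674e-05  1.93736908e-01]
```

```bash
python3 -m creep '[{"dx":-0.0015,"dy":0,"dz":-0.1,"rx":0,"ry":0,"rz":0.001,"grip":-1},{"dx":-0.0015,"dy":0,"dz":-0.22,"rx":0,"ry":0,"rz":0.001,"grip":-1},{"dx":-0.0015,"dy":0,"dz":-0.33,"rx":0,"ry":0,"rz":0.001,"grip":-1},{"dx":-0.0015,"dy":0,"dz":-0.4,"rx":0,"ry":0,"rz":0.001,"grip":-1},{"dx":-0.0015,"dy":0,"dz":-0.43,"rx":0,"ry":0,"rz":0.001,"grip":-1}]'&& python3 -m creep '[{"dx":0,"dy":0,"dz":0,"rx":0,"ry":0,"rz":0,"grip":-1},{"dx":0,"dy":0,"dz":0,"rx":0,"ry":0,"rz":0,"grip":1},{"dx":0,"dy":0,"dz":0,"rx":0,"ry":0,"rz":0,"grip":1},{"dx":0,"dy":0,"dz":0,"rx":0,"ry":0,"rz":0,"grip":1},{"dx":0,"dy":0,"dz":0,"rx":0,"ry":0,"rz":0,"grip":1}]'; python3 -m creep '[{"dx":0,"dy":0,"dz":0,"rx":0,"ry":0,"rz":0,"grip":1},{"dx":0,"dy":0,"dz":0,"rx":0,"ry":0,"rz":0,"grip":1},{"dx":0,"dy":0,"dz":0,"rx":0,"ry":0,"rz":0,"grip":1},{"dx":0,"dy":0,"dz":0,"rx":0,"ry":0,"rz":0,"grip":1},{"dx":0,"dy":0,"dz":0,"rx":0,"ry":0,"rz":0,"grip":1}]'
```

```text
clock: 30.08
eef_pos: [508.1, 193.8, 5.5]
tool_rot: [3.141, 0.002, 0.2]
force: [0.5, -0.2, 0.1]
width: 85.8
gripper_force: 0.0
clock: 30.7
eef_pos: [509.9, 195.1, 8.3]
tool_rot: [-3.14, -0.003, 0.2]
force: [-0.5, 2.0, 6.6]
width: 58.7
gripper_force: 63.7
clock: 31.32
eef_pos: [510.0, 195.1, 8.3]
tool_rot: [-3.14, -0.003, 0.2]
force: [-0.5, 0.6, 7.4]
width: 58.8
gripper_force: 63.7
```

```bash
python3 -m creep '[{"dx":0,"dy":0,"dz":0.07,"rx":0,"ry":0,"rz":0,"grip":1},{"dx":0,"dy":0,"dz":0.2,"rx":0,"ry":0,"rz":0,"grip":1},{"dx":0,"dy":0,"dz":0.32,"rx":0,"ry":0,"rz":0,"grip":1},{"dx":0,"dy":0,"dz":0.355,"rx":0,"ry":0,"rz":0,"grip":1},{"dx":0.006,"dy":0.06,"dz":0.355,"rx":0,"ry":0,"rz":0,"grip":1}]'&& python3 -m creep '[{"dx":0.01,"dy":0.1,"dz":0,"rx":0,"ry":0,"rz":0.006,"grip":1},{"dx":0.02,"dy":0.2,"dz":0,"rx":0,"ry":0,"rz":0.012,"grip":1},{"dx":0.03,"dy":0.3,"dz":0,"rx":0,"ry":0,"rz":0.018,"grip":1},{"dx":0.041,"dy":0.377,"dz":0,"rx":0,"ry":0,"rz":0.0212,"grip":1},{"dx":0.041,"dy":0.377,"dz":0,"rx":0,"ry":0,"rz":0.0212,"grip":1}]'; python3 -m creep '[{"dx":0,"dy":0,"dz":0,"rx":0,"ry":0,"rz":0,"grip":1},{"dx":0,"dy":0,"dz":0,"rx":0,"ry":0,"rz":0,"grip":1},{"dx":0,"dy":0,"dz":-0.05,"rx":0,"ry":0,"rz":0,"grip":1},{"dx":0,"dy":0,"dz":-0.09,"rx":0,"ry":0,"rz":0,"grip":1},{"dx":0,"dy":0,"dz":-0.09,"rx":0,"ry":0,"rz":0,"grip":1}]';python3 -c '
from h import *
print(ctrl.read_state()["eef_pos"],ctrl.read_state()["tool_rot"])'
```

```text
clock: 31.95
eef_pos: [511.7, 216.6, 150.3]
tool_rot: [3.141, -0.002, 0.196]
force: [-0.3, 0.8, -1.6]
width: 59.2
gripper_force: 65.6
clock: 32.58
eef_pos: [526.0, 372.3, 147.2]
tool_rot: [-3.14, 0.002, 0.338]
force: [-0.4, -0.8, -1.5]
width: 59.0
gripper_force: 65.5
clock: 33.2
eef_pos: [526.1, 368.1, 110.5]
tool_rot: [3.141, 0.004, 0.333]
force: [-1.0, 0.1, -1.0]
width: 59.1
gripper_force: 65.5
[526.09526357 368.05552219 110.49273341] [3.14056576 0.0043412  0.33263796]
```

```bash
python3 -m creep '[{"dx":0,"dy":0,"dz":0,"rx":0,"ry":0,"rz":0,"grip":1},{"dx":0,"dy":0,"dz":0,"rx":0,"ry":0,"rz":0,"grip":1},{"dx":0,"dy":0,"dz":0,"rx":0,"ry":0,"rz":0,"grip":1},{"dx":0,"dy":0,"dz":0,"rx":0,"ry":0,"rz":0,"grip":1},{"dx":0,"dy":0,"dz":0,"rx":0,"ry":0,"rz":0,"grip":1}]';python3 - <<'E'
from h import *
shot("place3")
s=ctrl.read_state();print(s["eef_pos"],s["tool_rot"])
E
```

```text
clock: 33.83
eef_pos: [527.7, 369.1, 113.1]
tool_rot: [-3.141, -0.0, 0.333]
force: [-0.0, -1.0, -0.8]
width: 59.0
gripper_force: 65.5
[527.64427668 369.00626044 113.02316715] [-3.14150265e+00 -1.78036069e-04  3.32994335e-01]
```

```bash
python3 - <<'E'
from h import *
import pickle
def ends(n,z1,z2):
    c=pickle.load(open(f"pics/{n}.pkl","rb"));im=cv2.imread(f"pics/{n}_raw.png");h=cv2.cvtColor(im,cv2.COLOR_BGR2HSV)
    m=((h[...,1]<40)&(h[...,2]>150)).astype(np.uint8)
    m[:,:170]=0;m[:,390:]=0;m[300:]=0
    nn,l,st,_=cv2.connectedComponentsWithStats(m)
    t=.333;u=np.array([np.cos(t),np.sin(t)])
    for k in np.argsort(-st[1:,4])[:3]+1:
        x,y,w,hh,a=st[k]
        r=l[y:y+3]==k; xs=np.where(r.any(0))[0]; row=[y+np.where(l[y:y+6,q]==k)[0][0] for q in range(xs.min()+3,xs.max()-2) if (l[y:y+6,q]==k).any()]
        P=[(xs.min(),np.median(row)),(xs.max()+1,np.median(row))]
        print(n,st[k],[ (z,(ray(P,z,c).mean(0)[:2]-62*u).round(1),round(np.hypot(*(lambda q:q[0]-q[1])(ray(P,z,c)[:,:2])),1)) for z in(z1,z2)])
ends("place2",136.5,60);ends("place3",143,90)
E
```

```text
place2 [ 179  141  195  159 6376] [(136.5, array([525.6, 367.6]), np.float64(59.1)), (60, array([516.7, 364. ]), np.float64(99.7))]
place2 [215 117 119  16 923] [(136.5, array([531.7, 370.4]), np.float64(35.3)), (60, array([527.1, 368.7]), np.float64(59.7))]
place2 [270 100  11  12  64] [(136.5, array([536.7, 371.8]), np.float64(2.6)), (60, array([535.4, 371.1]), np.float64(4.4))]
place3 [ 179  144  194  156 6169] [(143, array([527. , 368.5]), np.float64(59.4)), (90, array([520.7, 366.2]), np.float64(87.5))]
place3 [ 270  200   12  100 1163] [(143, array([510.1, 362.7]), np.float64(3.8)), (90, array([495.8, 357.6]), np.float64(5.6))]
place3 [ 207  124  135   11 1023] [(143, array([532.5, 370.9]), np.float64(40.7)), (90, array([528.7, 369.7]), np.float64(59.9))]
```

```bash
python3 -m creep '[{"dx":0.0035,"dy":0.003,"dz":0,"rx":0,"ry":0,"rz":0,"grip":1},{"dx":0.0035,"dy":0.003,"dz":-0.015,"rx":0,"ry":0,"rz":0,"grip":1},{"dx":0.0035,"dy":0.003,"dz":-0.03,"rx":0,"ry":0,"rz":0,"grip":1},{"dx":0.0035,"dy":0.003,"dz":-0.04,"rx":0,"ry":0,"rz":0,"grip":1},{"dx":0.0035,"dy":0.003,"dz":-0.045,"rx":0,"ry":0,"rz":0,"grip":1}]'; python3 -m creep '[{"dx":0,"dy":0,"dz":-0.004,"rx":0,"ry":0,"rz":0,"grip":1},{"dx":0,"dy":0,"dz":-0.008,"rx":0,"ry":0,"rz":0,"grip":1},{"dx":0,"dy":0,"dz":-0.011,"rx":0,"ry":0,"rz":0,"grip":1},{"dx":0,"dy":0,"dz":-0.0135,"rx":0,"ry":0,"rz":0,"grip":1},{"dx":0,"dy":0,"dz":-0.0135,"rx":0,"ry":0,"rz":0,"grip":1}]'
```

```text
clock: 34.5
eef_pos: [528.8, 370.0, 94.4]
tool_rot: [3.141, 0.001, 0.333]
force: [-0.3, 0.6, -2.1]
width: 58.8
gripper_force: 65.5
clock: 35.12
eef_pos: [529.1, 370.2, 90.7]
tool_rot: [-3.141, -0.0, 0.333]
force: [-2.2, -0.8, 6.7]
width: 58.9
gripper_force: 66.5
```

```bash
python3 -m creep '[{"dx":0,"dy":0,"dz":0,"rx":0,"ry":0,"rz":0,"grip":-1},{"dx":0,"dy":0,"dz":0,"rx":0,"ry":0,"rz":0,"grip":-1},{"dx":0,"dy":0,"dz":0,"rx":0,"ry":0,"rz":0,"grip":-1},{"dx":0,"dy":0,"dz":0,"rx":0,"ry":0,"rz":0,"grip":-1},{"dx":0,"dy":0,"dz":0,"rx":0,"ry":0,"rz":0,"grip":-1}]'; python3 -m creep '[{"dx":0,"dy":0,"dz":0.08,"rx":0,"ry":0,"rz":0,"grip":-1},{"dx":0,"dy":0,"dz":0.16,"rx":0,"ry":0,"rz":0,"grip":-1},{"dx":0,"dy":0,"dz":0.25,"rx":0,"ry":0,"rz":0,"grip":-1},{"dx":0,"dy":0,"dz":0.3,"rx":0,"ry":0,"rz":0,"grip":-1},{"dx":0,"dy":0,"dz":0.3,"rx":0,"ry":0,"rz":0,"grip":-1}]'; python3 -m creep '[{"dx":0,"dy":0,"dz":0,"rx":0,"ry":0,"rz":0,"grip":-1},{"dx":0,"dy":0,"dz":0,"rx":0,"ry":0,"rz":0,"grip":-1},{"dx":0,"dy":0,"dz":0,"rx":0,"ry":0,"rz":0,"grip":-1},{"dx":0,"dy":0,"dz":0,"rx":0,"ry":0,"rz":0,"grip":-1},{"dx":0,"dy":0,"dz":0,"rx":0,"ry":0,"rz":0,"grip":-1}]'; python3 - <<'E'
from h import *
import pickle
shot("placed3");c=pickle.load(open("pics/placed3.pkl","rb"))
r,a=rim("placed3");print(r.tolist())
for z in (114,120,126):print(z,fit(r,z,c))
E
```

```text
clock: 35.75
eef_pos: [529.0, 370.1, 89.4]
tool_rot: [3.142, 0.0, 0.333]
force: [-0.0, -0.3, 0.5]
width: 85.5
gripper_force: 0.0
clock: 36.38
eef_pos: [530.1, 370.6, 211.2]
tool_rot: [-3.141, -0.003, 0.333]
force: [-0.0, -0.1, -0.0]
width: 85.6
gripper_force: 0.0
clock: 37.0
eef_pos: [529.0, 370.1, 209.4]
tool_rot: [3.141, 0.0, 0.333]
force: [-0.3, 0.7, 0.2]
width: 85.4
gripper_force: 0.0
[[334.3, 422.9], [322.9, 171.4], [462.9, 171.4], [454.3, 422.9]]
114 (array([526.5, 368.8]), np.float64(0.3381), [[-1.2, 0.4], [0.8, 1.5], [1.3, -0.6], [-0.9, -1.3]])
120 (array([528.3, 369.5]), np.float64(0.3381), [[0.5, 0.2], [-0.4, 0.3], [-0.5, -0.4], [0.3, -0.1]])
126 (array([530.2, 370.1]), np.float64(0.3381), [[2.3, 0.0], [-1.7, -1.0], [-2.2, -0.2], [1.6, 1.2]])
```

The quarter tray's rim fits at z = 120, which is the fully home height. It lies at (528.3, 369.5), yaw 0.338, level and aligned with the trays below. I hand in now.

```bash
python3 -c '
from cell import ctrl
print(ctrl.finish_job())'
```

```text
the job is handed in; nothing more can be done
None
```

The job is handed in at about 37 s, with no verdict returned: deep tray on the base, brass block inside it, one-divider tray and then crossed-divider tray on top, each measured home within about 1 mm sideways (the top tray by image code, as my picture views were used up).

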